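# Refit the drip tray plates

### The job

Put the washed drip tray of the soft-serve machine back together: lay the green and the orange L-shaped plates flat on the tray's floor in opposite corners, so that side by side they frame an oblong opening in the middle, then set the steel grille into that opening so that its rim lies flat on both plates. Set the parts down rather than dropping them, and leave the bowl, cup and bottle where they stand.

Things in the scene. Friction and masses are not known exactly. Their poses are not given: they have to be found in the camera images.
- tray_floor (a point): Centre of the inner floor of the black drip tray, 5 mm above the counter; a small round drain marks it. x along the tray's long side, y along its short side, z up. Inside 170 mm (x) by 110 mm (y). Walls 8 mm thick, upright to 6 mm above the floor, then flaring outward 4 mm at 45 degrees, ending 10 mm above the floor. The tray is fixed and does not move.
- tray: The same tray; origin under its centre, same axes. The L plates fit only with elbows in its -x,-y and +x,+y corners, long arms along the tray's x: one plate at the tray's yaw, the other turned half round (either plate in either corner). Total play 5 mm in x and in y. Opening left between them: about 98 by 38 mm, at the tray's centre.
- green_grip (a point): Middle of the green L plate's upright green grip fin: 30 mm along x, 10 mm thick along y, standing 35 mm above the plate's top, on the long arm. This point is 23.5 mm above the plate's underside. From it the plate's outline reaches 48 mm to -x, 81 mm to +x, 15 mm to -y, 90 mm to +y. z up; starts flat on the counter, fin up, at any yaw.
- orange_grip (a point): Middle of the orange L plate's upright orange grip fin: 30 mm along x, 10 mm thick along y, standing 35 mm above the plate's top, on the long arm. This point is 23.5 mm above the plate's underside. From it the plate's outline reaches 48 mm to -x, 81 mm to +x, 15 mm to -y, 90 mm to +y. z up; starts flat on the counter, fin up, at any yaw.
- green_plate: The green plastic L plate, 6 mm thick, 80 g: outline 129 mm (x) by 105 mm (y), arms 36 mm wide; elbow at the -x,-y corner, long arm along +x, short arm along +y. Origin: centre of that outline, on the underside, 16.5 mm to +x and 37.5 mm to +y of its grip point. The green and orange plates are identical in shape.
- orange_plate: The orange plastic L plate, 6 mm thick, 80 g: outline 129 mm (x) by 105 mm (y), arms 36 mm wide; elbow at the -x,-y corner, long arm along +x, short arm along +y. Origin: centre of that outline, on the underside, 16.5 mm to +x and 37.5 mm to +y of its grip point. The green and orange plates are identical in shape.
- grille_grip (a point): Middle of the grille's upright blue grip fin: 30 mm along x, 10 mm thick along y, standing 35 mm above the rim's top, at the grille's centre. 26.5 mm above the plug's underside, 21.5 mm above the rim's underside. When the grille is seated this point is 27.5 mm above the tray floor. z up.
- grille: Steel grille, 120 g: rim plate 110 mm (x) by 54 mm (y), 4 mm thick; below it a centred plug 84 by 26 mm, 5 mm deep, that drops into the opening while the rim rests on the L plates. Fits either way round, long side along the tray's x. Put in before the L plates, its rim is in their way. Origin: centre of the plug's underside.
- sundae_bowl: White ceramic dessert bowl, 96 mm across, 55 mm high, bystander; origin at the centre of its underside.
- cup: Red plastic cup, 76 mm across the rim, 85 mm high, bystander; origin at the centre of its underside.
- syrup: Amber bottle, 54 mm across, 150 mm high, bystander; origin at the centre of its underside.

How it is judged:
By the outcome, as a careful person would: the job done as asked, in the order asked, and still so for the second after the job is handed in, with the robot touching nothing.
It also fails if it takes over 72 s, if anything falls off the work surface, if the arm or the gripper's body presses on something with over 40 N, if the wrist force passes 120 N, or if a joint passes its speed limit or range.

### The arm

A 7-joint arm with a two-finger parallel gripper is mounted at the origin on the work surface. World frame = base frame: x ahead of the robot, y to its left, z up, the work surface at z = 0. Lengths are in mm, angles in degrees, forces in N, time in s.
With the tool pointing down it reaches from about 400 to 900 mm from the base axis. Payload 5.5 kg.
Tool frame: the origin (TCP) lies midway between the tips of the shut fingers; the grasp point (between the pads) lies grip_depth behind it (grip_depth is the distance from the TCP to the grasp point, in mm); x points along the fingers, z is the direction in which the jaws open and shut, and the axes are right-handed (so a half turn about x gives the same grasp; the last joint's range is limited). The gripper opens to 92 mm and grips with 3 to 60 N. Pads are 19 mm wide; open, the fingers measure 130 mm over their backs; the gripper's body (75 mm by 190 mm) begins 47 mm behind the grasp point.
Start: joints at [82.403, 28.699, -24.465, 88.831, 12.651, 65.22, -12.049], TCP at [250.638, -599.734, 201.929] pointing down, gripper open.
Joint ranges: [-164.97, 164.97], [-17.58, 116.51], [-87.97, 89.64], [11.32, 138.91], [-80.73, 260.73], [10.89, 115.49], [-147.41, 147.41]. Speed limits (degrees/s): [147.25, 147.25, 180, 180, 180, 180, 180].

### API

Orientations are given as a 3x3 rotation matrix whose columns are the frame's x, y, z axes.
In Python, from plant import read_state, snapshot, camera_params, close_job, grip_depth gives the robot as it stands. The module is installed in compiled form; this text tells all that it offers.
- The arm moves only by the tool carry_out, never from a script. Its argument "targets" is one flat list of numbers, 7 for each row, row after row: the turn, a rotation vector about the tool's x, y, z in rad, then the shift along the tool's x, y, z in m, then the opening, from -1 (shut) to 1 (fully open). In form: [wx, wy, wz, tx, ty, tz, claw, wx, wy, wz, tx, ty, tz, claw, ...]. A call has 1 to 10 rows; each row is the pose to reach, as a shift and turn from the pose commanded when the call began, along the tool's axes at that moment; what a row does not reach only later rows make up. A row lasts 1/8 s, in which the tool goes at most 62.5 mm and 10.7 degrees, less where a joint would pass 70% of its speed; a pose out of reach is approached as far as the arm can. A call with a gripper value outside its range is refused whole. The fingers move at their own pace and stop on an object; "squeeze" is the grip in N (left out, the last holds). Time passes only in rows, so rows that repeat a pose let the fingers close. It gives the time, the measured TCP pose, the force and the opening at its end, in the units of the state.
- read_state(): the state, without advancing time (a new reading comes with each control period).
- snapshot(name): name is "scene" or "side" or "wrist"; returns the picture (400x640x3 uint8, red, green, blue); there is no depth.
- camera_params(name): a dict with "vfov" (degrees; the focal length in pixels is half the picture's height over the tangent of half this angle, whatever the lens; pixels are square), "cx", "cy" (the principal point, pixels), "dist" ([k1, k2, p1, p2, k3] as OpenCV has them; the pictures are not rectified), "camera_from_world" (4x4, takes a point from world to camera coordinates). Camera axes: x right, y down, z forward; pixel columns grow to the right and rows downward; lengths in mm; the calibration is good to about 2 mm. A picture is of the moment at which its call begins: read the wrist's pose just before it. camera_params takes no time and is no camera call; for the wrist camera it gives the pose at the moment of the call.
- close_job(): hands the job in, once; it reports no verdict.
The state is a dict: "time": time; "q": joint angles; "joint_velocities": joint speeds; "joint_efforts": joint torques, N m; "tool_pos": TCP position; "tool_rot": TCP orientation; "contact_force": force on the tool from outside, world axes, zero at the start; "ft_torque": the same for the moment, N m; "grip_width": finger opening in mm.
Only numpy, scipy, OpenCV 4.12 (cv2) and the standard library are available. Lean on these libraries where they do the work, as an engineer would, in place of code of your own. Each camera call takes 0.05 s, during which the arm holds its last target.

## Working session

There is one attempt and no reset: what is moved stays moved. The work goes in short steps, Python scripts to look and compute and a tool call to move; the robot and the scene stay as the last step left them, time stands still between calls to the robot, and variables do not carry over. Pictures are saved under pics/ and viewed, and the job is handed in when it is done.

Besides the shell and the picture viewer there is one more tool, called as name(argument=value, ...), one argument or row to a line, values as JSON. carry_out: Moves the arm, as the interface text tells. Its arguments: {"type":"object","properties":{"targets":{"type":"array","items":{"type":"number"}},"squeeze":{"type":"number"}},"required":["targets"]}

```bash
mkdir -p pics; ls
python3 - <<'E'
from plant import *
import cv2,numpy as np
np.set_printoptions(precision=4,suppress=True)
s=read_state();print(s)
try: print(grip_depth)
except Exception as e: print(e)
for n in("scene","side","wrist"):
    p=camera_params(n);print(n,p)
    im=snapshot(n);cv2.imwrite(f"pics/{n}0.png",im[:,:,::-1])
E
```

```text
pics
{'time': 0.0, 'q': array([ 82.4016,  28.7522, -24.4524,  88.8912,  12.6497,  65.2204,
       -12.0502]), 'joint_velocities': array([-0.0152, -0.0934, -0.0409,  0.0974, -0.0188,  0.0148, -0.0098]), 'joint_efforts': array([  0.0002, -56.6591,  -5.8166, -27.9114,  -0.0687,   0.0307,
         0.0001]), 'tool_pos': array([ 250.2831, -599.0693,  200.8968]), 'tool_rot': array([[-0.0007,  0.9227,  0.3856],
       [ 0.0018,  0.3856, -0.9227],
       [-1.    ,  0.0001, -0.0019]]), 'contact_force': array([ 0.366 , -0.2548, -0.1029]), 'ft_torque': array([ 0.0542, -0.0229, -0.0377]), 'grip_width': 91.97400384666206}
18.8
scene {'vfov': 43.647658689046494, 'cx': 320.37575302589977, 'cy': 200.1799092681963, 'dist': array([-0.0475,  0.    ,  0.    ,  0.    ,  0.    ]), 'camera_from_world': array([[   0.2243,    0.9745,   -0.0029, -142.2345],
       [   0.8441,   -0.1957,   -0.4993, -506.2983],
       [  -0.4871,    0.1095,   -0.8665, 1738.6351],
       [   0.    ,    0.    ,    0.    ,    1.    ]])}
side {'vfov': 49.6724245467786, 'cx': 317.3744043550714, 'cy': 206.45550560328695, 'dist': array([-0.1135,  0.    ,  0.    ,  0.    ,  0.    ]), 'camera_from_world': array([[  -0.9136,   -0.4063,   -0.0157,  574.6549],
       [  -0.2743,    0.6444,   -0.7138,  198.2472],
       [   0.3001,   -0.6478,   -0.7002, 1238.4117],
       [   0.    ,    0.    ,    0.    ,    1.    ]])}
wrist {'vfov': 64.23133916314234, 'cx': 323.32152181136894, 'cy': 199.4907071646585, 'dist': array([-0.0175,  0.    ,  0.    ,  0.    ,  0.    ]), 'camera_from_world': array([[   0.3861,   -0.9225,   -0.0021, -649.4764],
       [  -0.8851,   -0.3711,    0.2809,  -35.0623],
       [  -0.2599,   -0.1066,   -0.9597,  390.6054],
       [   0.    ,    0.    ,    0.    ,    1.    ]])}
```

View pics/scene0.png

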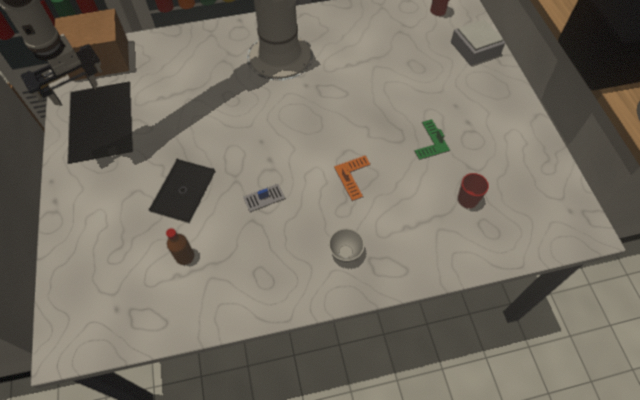

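View pics/side0.png

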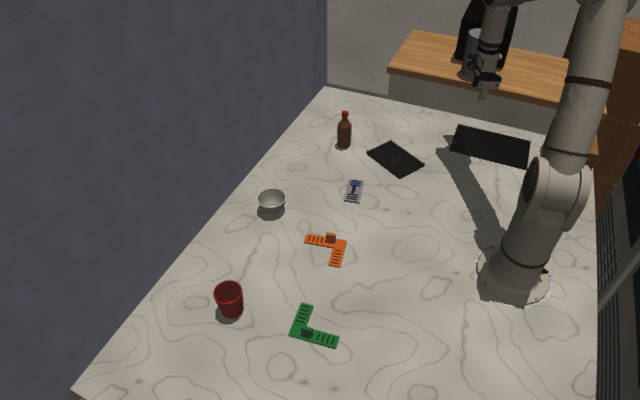

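View pics/wrist0.png

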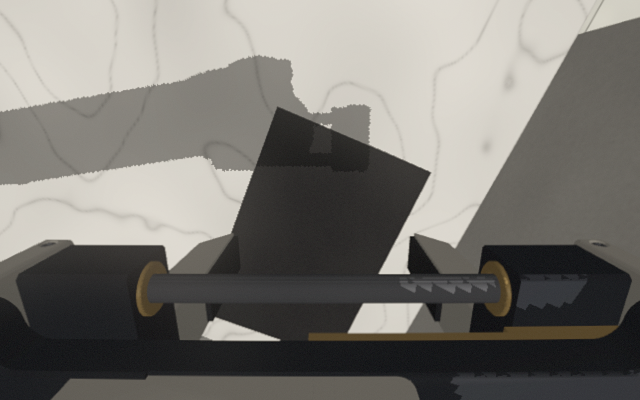

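The scene view shows the tray with its drain at about (182,190), and a plain black panel at (100,122) that is only a decoy. The grille is at (264,197), the orange L at (350,175) and the green L at (433,140). The bottle is at (180,248), the bowl at (347,247) and the cup at (473,190). The side view agrees. Next I'll get coarse positions.

```bash
cat > h.py <<'E'
from plant import *
import cv2,numpy as np
from scipy.spatial.transform import Rotation as R
np.set_printoptions(precision=4,suppress=True)
def KD(p):
    f=200/np.tan(np.radians(p["vfov"]/2)); return np.array([[f,0,p["cx"]],[0,f,p["cy"]],[0,0,1.]]),np.array(p["dist"],float)
def rays(p,uv):
    K,D=KD(p);n=cv2.undistortPoints(np.array(uv,float).reshape(-1,1,2),K,D).reshape(-1,2)
    T=np.array(p["camera_from_world"]);Rm=T[:3,:3];o=-Rm.T@T[:3,3]
    d=np.c_[n,np.ones(len(n))]@Rm; return o,d/np.linalg.norm(d,axis=1)[:,None]
def plane(p,uv,z):
    o,d=rays(p,uv); return o+d*((z-o[2])/d[:,2])[:,None]
def tri(obs):
    A=np.zeros((3,3));b=np.zeros(3)
    for p,uv in obs:
        o,d=rays(p,[uv]);M=np.eye(3)-np.outer(d[0],d[0]);A+=M;b+=M@o
    X=np.linalg.solve(A,b); return X,[np.linalg.norm((np.eye(3)-np.outer(rays(p,[uv])[1][0],rays(p,[uv])[1][0]))@(X-rays(p,[uv])[0])) for p,uv in obs]
def proj(p,X):
    K,D=KD(p);T=np.array(p["camera_from_world"]);r=cv2.Rodrigues(T[:3,:3])[0]
    return cv2.projectPoints(np.array(X,float).reshape(-1,1,3),r,T[:3,3],K,D)[0].reshape(-1,2)
def masks(im):
    hsv=cv2.cvtColor(im,cv2.COLOR_RGB2HSV);H,S,V=hsv[...,0],hsv[...,1],hsv[...,2]
    return {"orange":((H>=5)&(H<=20)&(S>150)&(V>60)),"green":((H>45)&(H<80)&(S>120)),"blue":((H>100)&(H<125)&(S>110))}
def blob(m,minA=10):
    n,l,st,c=cv2.connectedComponentsWithStats(m.astype(np.uint8))
    return sorted([(int(st[i,4]),c[i].round(1).tolist()) for i in range(1,n) if st[i,4]>=minA],reverse=True)
E
python3 - <<'E'
from h import *
for n in("scene","side"):
    p=camera_params(n);im=cv2.imread(f"pics/{n}0.png")[:,:,::-1].copy()
    for k,m in masks(im).items():
        b=blob(m)[:3];print(n,k,b,plane(p,[x[1] for x in b],10).round(0).tolist() if b else 0)
    o=rays(p,[[0,0]])[0];print('cam',o)
p=camera_params("scene")
print(plane(p,[[182,190],[264,197],[180,255],[347,255],[473,200],[179,160],[213,169],[188,221],[150,210]],5))
s,q=camera_params("scene"),camera_params("side")
print(tri([(s,(182,190)),(q,(395,158))]))
w=camera_params("wrist");st=read_state();o=rays(w,[[0,0]])[0]
print('wristcam in tool',st['tool_rot'].T@(o-st['tool_pos']), np.array(w['camera_from_world'])[:3,:3]@st['tool_rot'])
E
```

```text
scene orange [(565, [351.2, 175.3]), (99, [186.0, 3.1])] [[545.0, 114.0, 10.0], [-345.0, -296.0, 10.0]]
scene green [] 0
scene blue [(18, [261.9, 191.3])] [[540.0, -153.0, 10.0]]
cam [1306.1251 -150.9351 1253.2663]
side orange [(623, [329.0, 246.0]), (511, [631.1, 35.1]), (72, [344.2, 124.4])] [[537.0, 119.0, 10.0], [-579.0, -2255.0, 10.0], [735.0, -512.0, 10.0]]
side green [(710, [310.2, 328.6])] [[472.0, 398.0, 10.0]]
side blue [(27, [353.8, 184.7])] [[566.0, -174.0, 10.0]]
cam [ 207.6952  907.9697 1017.6677]
[[ 479.1488 -380.703     5.    ]
 [ 557.1171 -149.8941    5.    ]
 [ 686.0469 -404.6648    5.    ]
 [ 788.0723   38.7658    5.    ]
 [ 703.6134  437.479     5.    ]
 [ 369.8456 -380.3129    5.    ]
 [ 426.3049 -282.8961    5.    ]
 [ 586.044  -373.1624    5.    ]
 [ 525.5962 -476.9972    5.    ]]
(array([ 478.2973, -381.3545,    5.3986]), [np.float64(1.1194203535543457), np.float64(1.1194203535543035)])
wristcam in tool [-182.36     76.5022    0.5938] [[ 0.0004  0.0006  1.    ]
 [-0.2809 -0.9597  0.0006]
 [ 0.9597 -0.2809 -0.0002]]
```

```bash
cat >> h.py <<'E'
import json,os
def cmd():
    return json.load(open('cmd.json')) if os.path.exists('cmd.json') else [250.638,-599.734,201.929,-67.32]   # x,y,z, yaw of tool z axis
def setcmd(c): json.dump([float(v) for v in c],open('cmd.json','w'))
def axes(yaw):
    a=np.radians(yaw);z=np.array([np.cos(a),np.sin(a),0]);x=np.array([0,0,-1.]);return x,np.cross(z,x),z
def goto(x,y,z,yaw,save=True):
    c=cmd();X,Y,Z=axes(c[3]);d=np.array([x,y,z])-c[:3];dy=(yaw-c[3]+180)%360-180
    print("row wx %.4f  t %.4f %.4f %.4f m  | dist %.0f mm rot %.1f"%(-np.radians(dy),d@X/1e3,d@Y/1e3,d@Z/1e3,np.linalg.norm(d),dy))
    # (x,y,z,yaw) remembered by note(), after rounding
def note(wx,tx,ty,tz):
    c=cmd();X,Y,Z=axes(c[3]);p=np.array(c[:3])+1e3*(tx*X+ty*Y+tz*Z);setcmd([*p,c[3]-np.degrees(wx)])
    s=read_state();print('cmd',np.array(cmd()).round(1),'meas',s['tool_pos'].round(2),'yaw',np.degrees(np.arctan2(s['tool_rot'][1,2],s['tool_rot'][0,2])).round(2),'F',s['contact_force'].round(1),'w',round(s['grip_width'],1),'t',s['time'])
E
python3 -c "
from h import *
goto(432,-352,230,-122)"
```

```text
row wx 0.9543  t -0.0281 0.2629 -0.1586 m  | dist 308 mm rot -54.7
```

carry_out(
  targets=[0.955, 0, 0, -0.028, 0.263, -0.159, 0, 0.955, 0, 0, -0.028, 0.263, -0.159, 0, 0.955, 0, 0, -0.028, 0.263, -0.159, 0, 0.955, 0, 0, -0.028, 0.263, -0.159, 0, 0.955, 0, 0, -0.028, 0.263, -0.159, 0, 0.955, 0, 0, -0.028, 0.263, -0.159, 0, 0.955, 0, 0, -0.028, 0.263, -0.159, 0, 0.955, 0, 0, -0.028, 0.263, -0.159, 0],
)

```text
time: 1.15
tool_pos: [431.0, -352.6, 229.6]
tool_rot: [[-0.001, 0.847, -0.531], [-0.0, -0.531, -0.847], [-1.0, -0.001, 0.0]]
contact_force: [-0.3, -0.4, 0.1]
grip_width: 46.0
```

```bash
cat > look.py <<'E'
from h import *
import sys,pickle
n=sys.argv[1];s=read_state();p=camera_params("wrist");im=snapshot("wrist")
cv2.imwrite(f"pics/{n}.png",im[:,:,::-1]);pickle.dump((s,p,im),open(n+'.pkl','wb'))
E
python3 - <<'E'
from h import *
note(.955,-.028,.263,-.159)
print(read_state()['joint_velocities'])
E
python3 look.py tray1
```

```text
cmd [ 432.  -351.6  229.9 -122. ] meas [ 431.04 -352.57  229.59] yaw -122.09 F [-0.3 -0.4  0.1] w 46.0 t 1.15
[ 0.62    0.1227  0.0888 -0.0579 -0.1701 -0.077  -0.3123]
```

View pics/tray1.png

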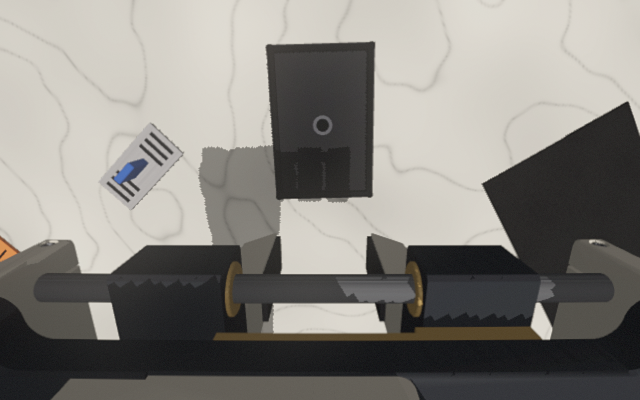

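Run:
```python
from h import *
import pickle
s,p,im=pickle.load(open('tray1.pkl','rb'))
c=im[30:215,225:420];c=cv2.convertScaleAbs(c,alpha=2.2,beta=0)
cv2.imwrite('pics/tray1c.png',cv2.resize(c,None,fx=3.2,fy=3.2,interpolation=cv2.INTER_CUBIC)[:,:,::-1])
g=im.max(2)
for r in (60,80,110): print(r,g[r,260:385].tolist())
for col in (300,350): print(col,g[36:70,col].tolist(), g[185:208,col].tolist())
```

```text
60 [219, 219, 218, 219, 219, 221, 221, 123, 64, 64, 66, 68, 67, 65, 65, 71, 72, 73, 73, 71, 71, 72, 71, 71, 71, 69, 70, 72, 69, 70, 71, 69, 68, 69, 70, 70, 68, 70, 67, 69, 68, 69, 67, 68, 66, 66, 69, 67, 68, 68, 66, 67, 68, 67, 63, 68, 66, 68, 64, 66, 66, 67, 66, 67, 65, 67, 66, 67, 67, 67, 66, 66, 65, 67, 68, 66, 67, 68, 67, 66, 68, 68, 66, 66, 67, 66, 66, 68, 68, 68, 69, 69, 69, 71, 69, 69, 69, 69, 69, 70, 69, 70, 69, 70, 70, 70, 63, 56, 57, 56, 58, 59, 57, 72, 146, 200, 216, 216, 216, 216, 215, 216, 216, 216, 216]
80 [217, 216, 216, 217, 216, 217, 219, 218, 143, 72, 59, 62, 61, 61, 63, 59, 68, 69, 66, 68, 69, 68, 67, 66, 67, 67, 66, 66, 66, 65, 65, 66, 66, 62, 64, 64, 63, 63, 65, 62, 63, 65, 62, 64, 64, 62, 61, 63, 63, 61, 60, 62, 63, 61, 61, 61, 61, 61, 63, 62, 61, 60, 61, 60, 61, 61, 62, 62, 62, 61, 61, 63, 62, 61, 61, 63, 61, 64, 61, 64, 63, 64, 62, 63, 63, 63, 65, 63, 64, 63, 66, 65, 66, 66, 65, 65, 65, 66, 65, 68, 66, 68, 66, 67, 67, 63, 55, 55, 54, 54, 57, 55, 56, 79, 167, 218, 218, 216, 214, 209, 206, 204, 204, 203, 205]
110 [215, 215, 215, 215, 214, 212, 210, 203, 195, 160
[... 276 characters left out ...]
, 59, 56, 59, 59, 59, 58, 61, 60, 62, 58, 62, 61, 61, 62, 61, 63, 64, 63, 63, 62, 63, 64, 63, 65, 65, 64, 60, 51, 49, 52, 53, 54, 51, 61, 115, 182, 216, 217, 216, 217, 216, 217, 217, 217, 217, 216]
300 [216, 216, 216, 216, 216, 216, 218, 198, 97, 61, 61, 62, 61, 60, 57, 56, 63, 70, 70, 71, 70, 67, 69, 70, 68, 67, 67, 66, 67, 68, 68, 67, 66, 63] [40, 41, 42, 44, 44, 44, 44, 44, 47, 45, 43, 43, 45, 62, 127, 138, 194, 210, 209, 209, 210, 209, 210]
350 [213, 212, 213, 213, 214, 202, 142, 74, 59, 56, 58, 55, 57, 55, 56, 65, 68, 68, 69, 69, 70, 70, 70, 67, 69, 69, 67, 67, 68, 66, 68, 67, 66, 65] [58, 59, 59, 58, 60, 53, 46, 48, 52, 49, 45, 51, 116, 206, 206, 203, 200, 194, 190, 195, 199, 203, 205]
```

View pics/tray1c.png

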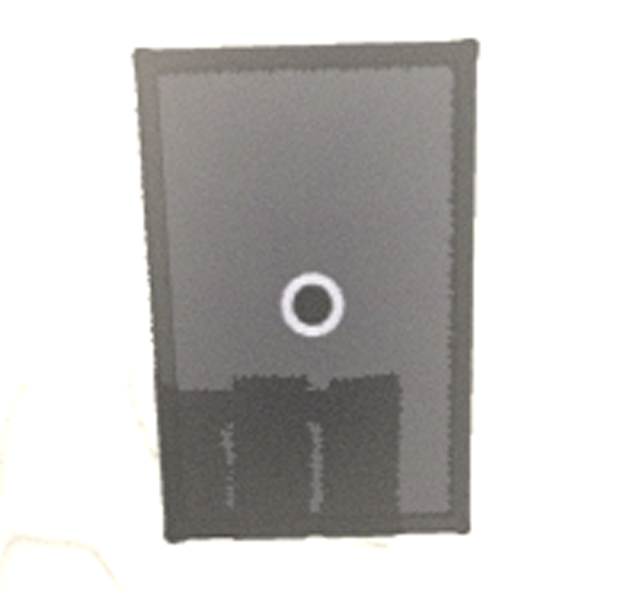

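```bash
cat > trayfit.py <<'E'
from h import *
import pickle,sys
def sub(v,th):  # first crossing from light to dark
    for i in range(len(v)-1):
        if v[i]>=th>v[i+1]: return i+(v[i]-th)/(v[i]-v[i+1])
def linefit(P):
    P=np.array(P)
    for _ in range(3):
        c=P.mean(0);u=np.linalg.svd(P-c)[2][0];n=np.array([-u[1],u[0]]);r=(P-c)@n;P=P[abs(r)<max(1.0,2*r.std())]
    return c,u,r.std()
s,p,im=pickle.load(open('tray1.pkl','rb'));g=im.max(2).astype(float)
L=[];Rr=[];T=[];B=[]
for r in range(50,140): 
    i=sub(g[r,255:320],140);L.append((255+i,r))
for r in range(50,190):
    i=sub(g[r,400:330:-1],140);Rr.append((400-i,r))
for c in range(272,370):
    i=sub(g[30:80,c],140);T.append((c,30+i))
for c in range(310,365):
    i=sub(g[215:180:-1,c],125)
    if i is not None:B.append((c,215-i))
res={}
for k,P in dict(L=L,R=Rr,T=T,B=B).items():
    W=plane(p,P,15)[:,:2];c,u,r=linefit(W);res[k]=(c,u);print(k,c,u,np.degrees(np.arctan2(u[1],u[0]))%180,r)
ux=res['L'][1]*np.sign(res['L'][1][0])+res['R'][1]*np.sign(res['R'][1][0]);ux/=np.linalg.norm(ux);uy=np.array([-ux[1],ux[0]])
print('yaw',np.degrees(np.arctan2(ux[1],ux[0])))
f=lambda k:res[k][0]
print('widths',abs((f('L')-f('R'))@uy),abs((f('T')-f('B'))@ux))
cen=ux*((f('T')+f('B'))@ux/2)+uy*((f('L')+f('R'))@uy/2);print('outer centre',cen)
# drain ring
sub_=g[105:147,300:345];m=sub_>85;m2=m.astype(np.uint8)
cnt=max(cv2.findContours(m2,cv2.RETR_EXTERNAL,cv2.CHAIN_APPROX_NONE)[0],key=cv2.contourArea)
e=cv2.fitEllipse(cnt);print(e);d=plane(p,[[e[0][0]+300,e[0][1]+105]],5);print('drain',d)
E
python3 trayfit.py
```

```text
L [ 541.2447 -345.1786] [-0.8598  0.5106] 149.294785329448 0.23076744960714762
R [ 449.5915 -435.279 ] [-0.8612  0.5083] 149.4498676229024 0.11290688195890117
T [ 556.6473 -427.305 ] [-0.5083 -0.8612] 59.44889581086636 0.09040420199008721
B [ 389.9595 -346.6279] [-0.4892 -0.8722] 60.713978535333254 1.392084209101447
yaw -30.62767352382481
widths 124.22441047413484 184.53573583194577
outer centre [ 477.613  -379.6873]
((22.100624084472656, 19.84583282470703), (18.233566284179688, 18.57931900024414), 22.081092834472656)
drain [[ 477.9145 -380.0132    5.    ]]
```

The wrist view shows the tray outline from (267,42) to (375,200), with the drain at (322,125). It also shows the grille at (140,165), blue fin at (130,172). The drain and the outline centre agree to 0.5 mm, and the tray yaw is -30.6°. Next I'll find the coarse yaws of the L plates.

Run:
```python
from h import *
im={n:cv2.imread(f"pics/{n}0.png")[:,:,::-1].copy() for n in("scene","side")}
p=camera_params("scene");q=camera_params("side")
for n in im:
    r={'scene':(100,210,320,460),'side':(225,355,280,355)}[n]
    a=im[n][r[0]:r[1],r[2]:r[3]];cv2.imwrite(f"pics/{n}0c.png",cv2.resize(a,None,fx=4.4,fy=4.4,interpolation=cv2.INTER_CUBIC)[:,:,::-1])
```

```text
(no output)
```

View pics/scene0c.png

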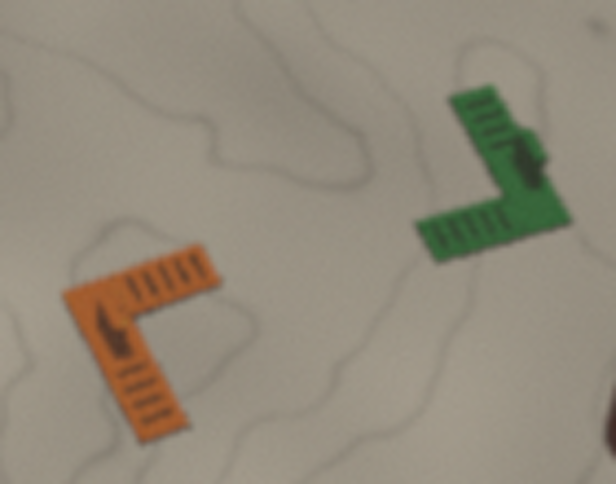

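View pics/side0c.png

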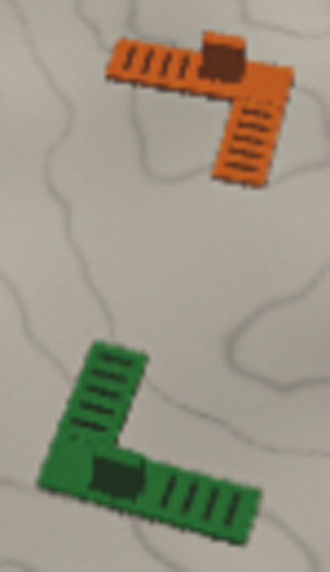

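Run:
```python
from h import *
p=camera_params("scene")
for n,P in dict(orange=[(334.5,166.4),(353,200.9),(366.6,155.2)],green=[(449.8,150.5),(432.3,119.3),(419.5,159.8)]).items():
    W=plane(p,P,6)[:,:2];a=W[1]-W[0];b=W[2]-W[0]
    yx=np.degrees(np.arctan2(a[1],a[0]));yy=np.degrees(np.arctan2(b[1],b[0]))
    u=a/np.linalg.norm(a);v=np.array([-u[1],u[0]])
    print(n,W[0],np.linalg.norm(a),np.linalg.norm(b),yx,yy,'grip',W[0]+48*u+15*v)
```

```text
orange [500.5518  74.2543] 130.0897272078184 106.36036714871564 10.401913520345797 99.59061376267108 grip [545.0546  97.6743]
green [523.245  432.8425] 128.30718618346475 102.74984646234572 -174.8118235146315 -83.3040176829227 grip [476.798  413.5634]
```

```bash
python3 -c "
from h import *
goto(495,89,200,-80)"
```

```text
row wx -0.7337  t 0.0299 -0.1803 -0.4069 m  | dist 446 mm rot 42.0
```

carry_out(
  targets=[-0.734, 0, 0, 0.03, -0.18, -0.407, 0, -0.734, 0, 0, 0.03, -0.18, -0.407, 0, -0.734, 0, 0, 0.03, -0.18, -0.407, 0, -0.734, 0, 0, 0.03, -0.18, -0.407, 0, -0.734, 0, 0, 0.03, -0.18, -0.407, 0, -0.734, 0, 0, 0.03, -0.18, -0.407, 0, -0.734, 0, 0, 0.03, -0.18, -0.407, 0, -0.734, 0, 0, 0.03, -0.18, -0.407, 0, -0.734, 0, 0, 0.03, -0.18, -0.407, 0, -0.734, 0, 0, 0.03, -0.18, -0.407, 0],
)

```text
time: 2.45
tool_pos: [495.4, 86.4, 199.7]
tool_rot: [[-0.001, 0.985, 0.17], [-0.001, 0.17, -0.985], [-1.0, -0.001, 0.001]]
contact_force: [-0.5, -1.0, 0.2]
grip_width: 46.0
```

```bash
python3 -c "
from h import *
note(-.734,.03,-.18,-.407)"
python3 look.py or1
```

```text
cmd [495.3  88.9 199.9 -80. ] meas [495.42  86.35 199.66] yaw -80.18 F [-0.5 -1.   0.2] w 46.0 t 2.45
```

View pics/or1.png

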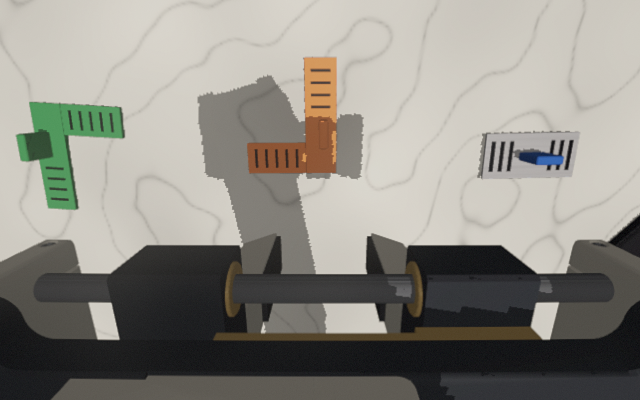

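The wrist view shows the orange L upright, with its long arm at columns 304–337 and rows 57–173, its short arm to the left from column 248, and its fin near (323,135). The green L is at left around (70,150) and the grille at (530,155).

```bash
cat > lfit.py <<'E'
from h import *
import pickle,sys
from scipy.optimize import least_squares
# outline of an L plate: mask by hue, edge points onto plane z=6, straight-line fits to the sides
def lplate(p,im,col,z=6.0,yaw0=0,box=None):
    hsv=cv2.cvtColor(cv2.GaussianBlur(im,(3,3),0),cv2.COLOR_RGB2HSV);H,S,V=[hsv[...,i].astype(int) for i in range(3)]
    m=((H>=3)&(H<=22)&(S>110)) if col=='orange' else ((H>40)&(H<85)&(S>80))
    m=m.astype(np.uint8)
    if box: 
        k=np.zeros_like(m);k[box[1]:box[3],box[0]:box[2]]=1;m*=k
    n,l,st,c=cv2.connectedComponentsWithStats(m);i=1+np.argmax(st[1:,4]);m=(l==i).astype(np.uint8)
    m=cv2.morphologyEx(m,cv2.MORPH_CLOSE,np.ones((5,5)))
    cnt=max(cv2.findContours(m,cv2.RETR_EXTERNAL,cv2.CHAIN_APPROX_NONE)[0],key=cv2.contourArea).reshape(-1,2)
    W=plane(p,cnt,z)[:,:2]
    return m,cnt,W
def sides(W,yaw0):
    # returns yaw and coordinates of sides in frame yaw
    a=np.radians(yaw0);u=np.array([np.cos(a),np.sin(a)]);v=np.array([-u[1],u[0]])
    return np.c_[W@u,W@v]
if __name__=='__main__':
    n,col,yaw0=sys.argv[1],sys.argv[2],float(sys.argv[3]);s,p,im=pickle.load(open(n+'.pkl','rb'))
    box=list(map(int,sys.argv[4].split(','))) if len(sys.argv)>4 else None
    m,cnt,W=lplate(p,im,col,yaw0=yaw0,box=box)
    for it in range(4):
        Q=sides(W,yaw0);x0,y0=Q.min(0)
        # px-size half: contour points are pixel centres inside mask
        out={}
        mx=np.percentile(Q[:,0],2),np.percentile(Q[:,0],98);my=np.percentile(Q[:,1],2),np.percentile(Q[:,1],98)
        sel={'yl':(abs(Q[:,1]-my[0])<4)&(Q[:,0]>mx[0]+8)&(Q[:,0]<mx[1]-8),'xl':(abs(Q[:,0]-mx[0])<4)&(Q[:,1]>my[0]+8)&(Q[:,1]<my[1]-8),
             'yi':(abs(Q[:,1]-my[0]-35)<4)&(Q[:,0]>mx[0]+48)&(Q[:,0]<mx[1]-8),'xi':(abs(Q[:,0]-mx[0]-35)<4)&(Q[:,1]>my[0]+48)&(Q[:,1]<my[1]-8),
             'xh':(abs(Q[:,0]-mx[1])<4)&(Q[:,1]<my[0]+28)&(Q[:,1]>my[0]+8),'yh':(abs(Q[:,1]-my[1])<4)&(Q[:,0]<mx[0]+28)&(Q[:,0]>mx[0]+8)}
        tl=[];
        for k,w in sel.items():
            if w.sum()<6: continue
            P=Q[w];ax=0 if k[0]=='y' else 1
            c=np.polyfit(P[:,ax],P[:,1-ax],1);r=P[:,1-ax]-np.polyval(c,P[:,ax]);g=abs(r)<=max(.5,1.5*r.std());c=np.polyfit(P[g][:,ax],P[g][:,1-ax],1)
            out[k]=np.median(P[g][:,1-ax]);sl=np.degrees(np.arctan(c[0]))*(1 if k[0]=='y' else -1)
            if k in('yl','xl','yi','xi'): tl.append((sl,k,int(g.sum())))
        yaw0+=np.average([t[0] for t in tl],weights=[t[2]**2 for t in tl])*0.8
    print('yaw',round(yaw0,2),[(k,round(s,2),n_) for s,k,n_ in tl],{k:round(float(v),2) for k,v in out.items()})
    a=np.radians(yaw0);u=np.array([np.cos(a),np.sin(a)]);v=np.array([-u[1],u[0]])
    print('spans x %.1f (129) y %.1f (105)'%(out['xh']-out['xl'],out['yh']-out['yl']))
    cx=(out['xh']+out['xl'])/2;cy=(out['yh']+out['yl'])/2
    print('outline centre',u*cx+v*cy,'-> grip',u*(cx-16.5)+v*(cy-37.5))
    o=im.copy();cv2.drawContours(o,[cnt.reshape(-1,1,2)],-1,(255,0,255),1);x,y,w,h=cv2.boundingRect(cnt)
    o=o[max(0,y-15):y+h+15,max(0,x-15):x+w+15];f=min(780/o.shape[1],580/o.shape[0]);cv2.imwrite(f'pics/{n}_{col}.png',cv2.resize(o,None,fx=f,fy=f,interpolation=cv2.INTER_NEAREST)[:,:,::-1])
E
python3 lfit.py or1 orange 10; python3 lfit.py or1 green -174.5 0,80,200,220
python3 -c "
from h import *;s=read_state();print(s['tool_pos'],s['joint_velocities'],s['time'])"
```

```text
yaw 10.18 [('yl', np.float64(0.25), 100), ('xl', np.float64(-0.35), 73), ('yi', np.float64(0.02), 60), ('xi', np.float64(-0.38), 41)] {'yl': -16.81, 'xl': 503.83, 'yi': 16.64, 'xi': 538.46, 'xh': 630.2, 'yh': 85.75}
spans x 126.4 (129) y 102.6 (105)
outline centre [552.0073 134.1028] -> grip [542.3919  94.2777]
yaw -173.64 [('yl', np.float64(-0.87), 25), ('xl', np.float64(-0.05), 81), ('xi', np.float64(0.38), 49)] {'yl': -394.16, 'xl': -563.32, 'xi': -530.51, 'xh': -437.9, 'yh': -268.19}
spans x 125.4 (129) y 126.0 (105)
outline centre [460.8678 384.5636] -> grip [473.1148 423.6597]
[495.4574  86.3638 199.7464] [ 0.028  -0.1596 -0.2963 -0.0073 -0.0758  0.0772 -0.183 ] 2.5
```

View pics/or1_orange.png

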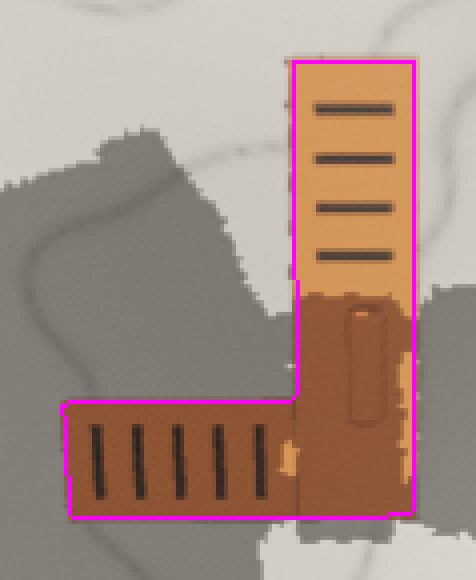

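carry_out(
  targets=[0, 0, 0, 0.06, 0, 0, 0, 0, 0, 0, 0.085, 0, 0, 0, 0, 0, 0, 0.085, 0, 0, 0, 0, 0, 0, 0.085, 0, 0, 0],
)

```text
time: 3.0
tool_pos: [496.3, 88.3, 116.0]
tool_rot: [[0.002, 0.985, 0.172], [0.0, 0.172, -0.985], [-1.0, 0.002, 0.0]]
contact_force: [0.2, -0.7, 0.4]
grip_width: 45.9
```

```bash
python3 -c "
from h import *
note(0,.085,0,0)"
python3 look.py or2; python3 lfit.py or2 orange 10
python3 - <<'E'
from h import *
import pickle
for n in('or1','or2'):
    s,p,im=pickle.load(open(n+'.pkl','rb'))
    a=np.radians(10.1);u=np.array([np.cos(a),np.sin(a)]);v=np.array([-u[1],u[0]]);g=np.array([542.4,94.3])
    X=[[*(g+sx*15*u+sy*5*v),41] for sx,sy in((-1,-1),(1,-1),(1,1),(-1,1))];P=proj(p,X);print(n,P.round(1).tolist())
    o=im.copy();
    c=P.mean(0).astype(int);o=cv2.convertScaleAbs(o[c[1]-40:c[1]+40,c[0]-50:c[0]+50],alpha=1.6);o=cv2.resize(o,None,fx=7,fy=7,interpolation=cv2.INTER_CUBIC)
    cv2.polylines(o,[((P-c+[50.5,40.5])*7).astype(int).reshape(-1,1,2)],True,(255,0,255),1)
    cv2.imwrite(f'pics/{n}_fin.png',o[:,:,::-1])
E
```

```text
cmd [495.3  88.9 114.9 -80. ] meas [496.34  88.29 116.04] yaw -80.07 F [ 0.2 -0.7  0.4] w 45.9 t 3.0
yaw 10.24 [('yl', np.float64(0.01), 127), ('xl', np.float64(-0.28), 93), ('yi', np.float64(-0.14), 83), ('xi', np.float64(1.3), 51)] {'yl': -17.58, 'xl': 503.89, 'yi': 16.29, 'xi': 539.02, 'xh': 630.65, 'yh': 85.2}
spans x 126.8 (129) y 102.8 (105)
outline centre [552.215  134.1573] -> grip [542.6474  94.3206]
or1 [[327.8, 149.1], [327.7, 120.1], [318.1, 120.2], [318.4, 149.1]]
or2 [[331.5, 164.1], [331.7, 126.5], [319.0, 126.5], [319.2, 164.2]]
```

View pics/or1_fin.png

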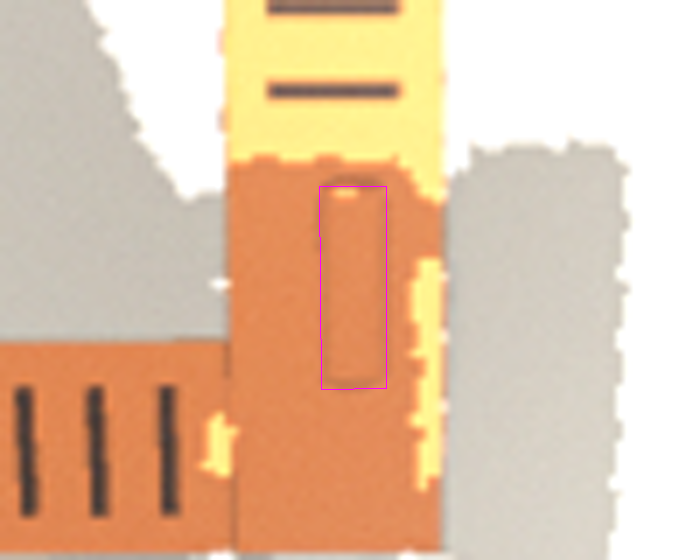

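View pics/or2_fin.png

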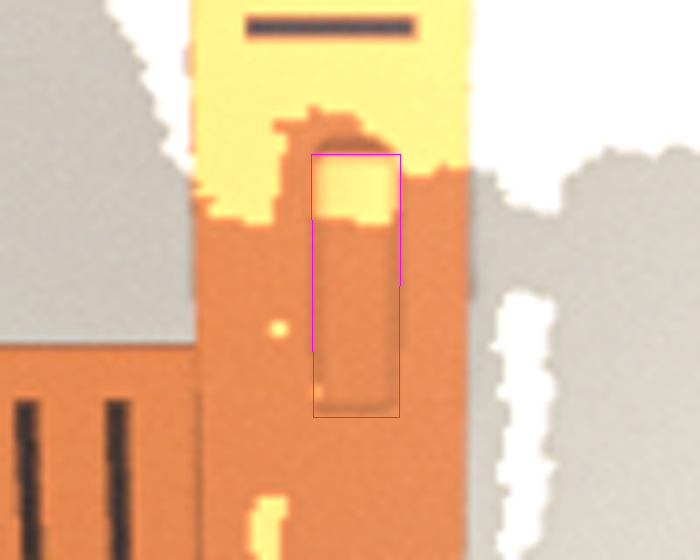

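View pics/or2.png

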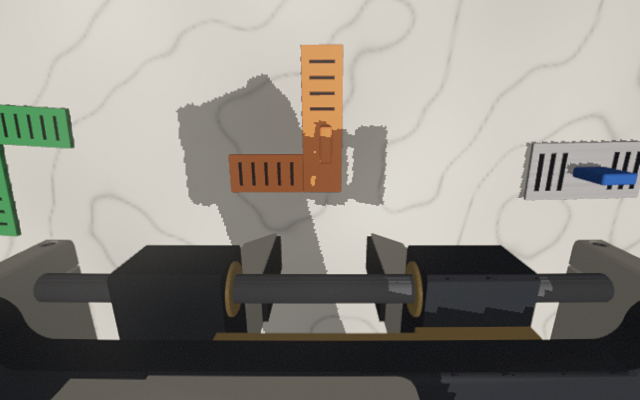

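```bash
python3 -c "
from h import *
goto(542.7,94.4,55,-79.8)"
```

```text
row wx -0.0032  t 0.0599 0.0476 0.0028 m  | dist 77 mm rot 0.2
```

carry_out(
  targets=[-0.003, 0, 0, 0.03, 0.0476, 0.0028, 0, -0.003, 0, 0, 0.06, 0.0476, 0.0028, 0, -0.003, 0, 0, 0.06, 0.0476, 0.0028, 0, -0.003, 0, 0, 0.06, 0.0476, 0.0028, 0],
)

```text
time: 3.55
tool_pos: [543.4, 94.7, 56.6]
tool_rot: [[0.002, 0.984, 0.177], [0.0, 0.177, -0.984], [-1.0, 0.002, 0.0]]
contact_force: [0.1, 0.1, 1.0]
grip_width: 45.8
```

```bash
python3 -c "
from h import *
note(-.003,.06,.0476,.0028);goto(542.7,94.4,13,-79.8)"
python3 look.py or3
```

```text
cmd [542.7  94.4  54.9 -79.8] meas [543.42  94.67  56.57] yaw -79.8 F [0.1 0.1 1. ] w 45.8 t 3.55
row wx -0.0002  t 0.0419 0.0000 0.0000 m  | dist 42 mm rot 0.0
```

View pics/or3.png

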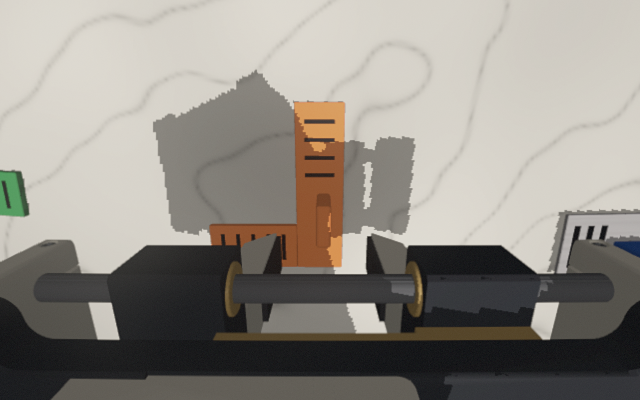

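The fin is centred between the pads at column 323, so I'll descend and grip.

carry_out(
  targets=[0, 0, 0, 0.022, 0, 0, 0, 0, 0, 0, 0.042, 0, 0, 0, 0, 0, 0, 0.042, 0, 0, 0, 0, 0, 0, 0.042, 0, 0, -1, 0, 0, 0, 0.042, 0, 0, -1, 0, 0, 0, 0.042, 0, 0, -1, 0, 0, 0, 0.042, 0, 0, -1],
  squeeze=25,
)

```text
time: 4.47
tool_pos: [542.9, 94.4, 13.2]
tool_rot: [[0.001, 0.984, 0.177], [0.0, 0.177, -0.984], [-1.0, 0.001, 0.0]]
contact_force: [-1.2, -0.2, 0.2]
grip_width: 10.5
```

```bash
python3 -c "
from h import *
note(0,.042,0,0)"
```

```text
cmd [542.7  94.4  12.9 -79.8] meas [542.9   94.42  13.23] yaw -79.81 F [-1.2 -0.2  0.2] w 10.5 t 4.475
```

```bash
cat > targ.py <<'E'
from h import *
C=np.array([477.8,-380.0]);a=np.radians(-30.63);ux=np.array([np.cos(a),np.sin(a)]);uy=np.array([-ux[1],ux[0]])
G={'orange':C-35.6*ux-37.5*uy,'green':C+35.6*ux+37.5*uy,'grille':C}
E
python3 -c "
from targ import *
print(G);goto(*G['orange'],90,-120.63)"
```

```text
{'orange': array([ 428.0611, -394.1299]), 'green': array([ 527.5389, -365.8701]), 'grille': array([ 477.8, -380. ])}
row wx 0.7124  t -0.0771 -0.1992 0.4606 m  | dist 508 mm rot -40.8
```

carry_out(
  targets=[0, 0, 0, -0.03, 0, 0, -1, 0, 0, 0, -0.077, 0, 0, -1, 0.712, 0, 0, -0.077, -0.199, 0.461, -1, 0.712, 0, 0, -0.077, -0.199, 0.461, -1, 0.712, 0, 0, -0.077, -0.199, 0.461, -1, 0.712, 0, 0, -0.077, -0.199, 0.461, -1, 0.712, 0, 0, -0.077, -0.199, 0.461, -1, 0.712, 0, 0, -0.077, -0.199, 0.461, -1, 0.712, 0, 0, -0.077, -0.199, 0.461, -1, 0.712, 0, 0, -0.077, -0.199, 0.461, -1],
)

```text
time: 5.72
tool_pos: [428.2, -394.3, 90.1]
tool_rot: [[0.0, 0.861, -0.509], [-0.0, -0.509, -0.861], [-1.0, 0.0, -0.0]]
contact_force: [1.1, 0.6, -1.4]
grip_width: 9.3
```

```bash
python3 -c "
from h import *
note(.712,-.077,-.199,.461)"; python3 look.py or4
```

```text
cmd [ 428.4 -394.5   89.9 -120.6] meas [ 428.24 -394.26   90.11] yaw -120.59 F [ 1.1  0.6 -1.4] w 9.3 t 5.725
```

View pics/or4.png

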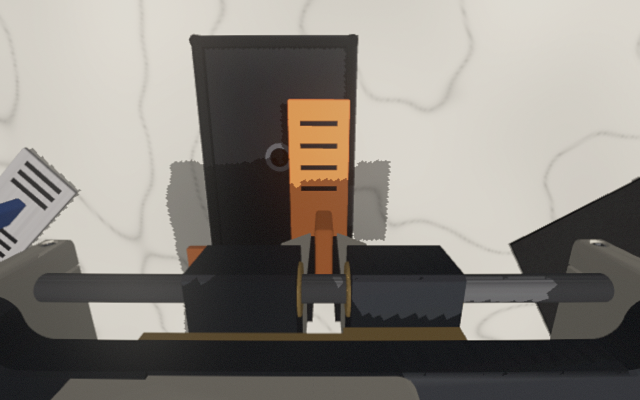

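```bash
cat > inhand.py <<'E'
from targ import *
import pickle,sys
n,col,off=sys.argv[1],sys.argv[2],float(sys.argv[3])  # off: tcp height above underside
s,p,im=pickle.load(open(n+'.pkl','rb'))
from lfit import lplate
box=list(map(int,sys.argv[4].split(',')))
sgn=1 if col=='orange' else -1
m,cnt,W=lplate(p,im,col,z=s['tool_pos'][2]-off+6,box=box)
t=s['tool_pos'][:2];Yt=s['tool_rot'][:2,1];Zt=s['tool_rot'][:2,2]
Q=np.c_[(W-t)@Yt,(W-t)@Zt]   # along fin (tool y), along jaws(tool z)
end=Q[:,0].max();print('far end along tool y: %.2f'%end)
for lo,hi in((20,60),):
    w=(Q[:,0]>end-50)&(Q[:,0]<end-6)
    for sg in(1,-1):
        e=Q[w&(Q[:,1]*sg>(Q[w,1]*sg).mean())]
        c=np.polyfit(e[:,0],e[:,1],1);print('edge z side',sg,'mean %.2f slope deg %.2f'%(e[:,1].mean(),np.degrees(np.arctan(c[0]))))
E
python3 inhand.py or4 orange 13.2 285,90,360,235
```

```text
far end along tool y: 81.22
edge z side 1 mean 15.12 slope deg -0.13
edge z side -1 mean -21.97 slope deg 0.60
```

```bash
python3 - <<'E'
from h import *
import pickle
s,p,im=pickle.load(open('or4.pkl','rb'))
print(plane(p,[[278,157]],5), proj(p,[[477.8,-380,5]]))
# wall rim right edge & top edge
g=im.max(2).astype(float)
import sys
P=[];
for r in range(45,95):
    v=g[r,380:330:-1];i=np.where((v[:-1]>=120)&(v[1:]<120))[0]
    if len(i):i=i[0];P.append((380-i-(v[i]-120)/(v[i]-v[i+1]),r))
W=plane(p,P,15)[:,:2];from targ import *
q=(W-C)@np.c_[ux,uy];print('R edge y',np.median(q[:,1]),np.polyfit(q[:,0],q[:,1],1))
P=[]
for c in range(200,350):
    v=g[20:60,c];i=np.where((v[:-1]>=120)&(v[1:]<120))[0]
    if len(i):i=i[0];P.append((c,20+i+(v[i]-120)/(v[i]-v[i+1])))
W=plane(p,P,15)[:,:2];q=(W-C)@np.c_[ux,uy];print('T edge x',np.median(q[:,0]),np.polyfit(q[:,1],q[:,0],1))
E
python3 -c "
import cv2;im=cv2.imread('pics/or4.png')[140:175,255:300];cv2.imwrite('pics/or4d.png',cv2.resize(cv2.convertScaleAbs(im,alpha=2),None,fx=10,fy=10,interpolation=cv2.INTER_CUBIC))"
```

```text
[[ 478.4204 -379.393     5.    ]] [[279.0045 157.2662]]
R edge y -62.0479838317827 [ -0.0005 -62.0232]
T edge x 91.91532677335489 [-0.0014 91.8961]
```

View pics/or4d.png

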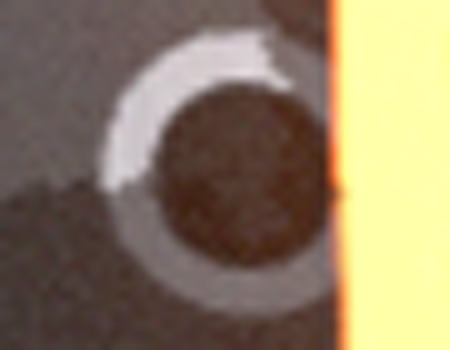

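Plate in hand: far end 81.2 mm, side edge 15.1 mm, squarely over its corner. The drain at (279,157) lands within 0.6 px of prediction. Lowering now.

carry_out(
  targets=[0, 0, 0, 0.03, 0, 0, -1, 0, 0, 0, 0.056, 0, 0, -1, 0, 0, 0, 0.06, 0, 0, -1, 0, 0, 0, 0.064, 0, 0, -1, 0, 0, 0, 0.068, 0, 0, -1, 0, 0, 0, 0.07, 0, 0, -1, 0, 0, 0, 0.0705, 0, 0, -1, 0, 0, 0, 0.0705, 0, 0, -1],
)

```text
time: 6.78
tool_pos: [429.0, -392.6, 19.7]
tool_rot: [[0.0, 0.861, -0.509], [-0.0, -0.509, -0.861], [-1.0, 0.0, 0.0]]
contact_force: [0.2, -0.7, -0.9]
grip_width: 9.2
```

```bash
python3 -c "
from h import *
note(0,.0705,0,0)"
```

```text
cmd [ 428.4 -394.5   19.4 -120.6] meas [ 429.01 -392.59   19.7 ] yaw -120.61 F [ 0.2 -0.7 -0.9] w 9.2 t 6.775
```

carry_out(
  targets=[0, 0, 0, 0.0005, 0, 0, -1, 0, 0, 0, 0.001, 0, 0, -1],
)

```text
time: 7.02
tool_pos: [428.9, -392.5, 18.5]
tool_rot: [[0.0, 0.861, -0.509], [-0.0, -0.509, -0.861], [-1.0, 0.0, 0.0]]
contact_force: [0.7, -0.2, -0.0]
grip_width: 9.5
```

```bash
python3 -c "
from h import *
note(0,.001,0,0)"; python3 look.py or5
```

```text
cmd [ 428.4 -394.5   18.4 -120.6] meas [ 428.86 -392.5    18.48] yaw -120.61 F [ 0.7 -0.2 -0. ] w 9.5 t 7.025
```

View pics/or5.png

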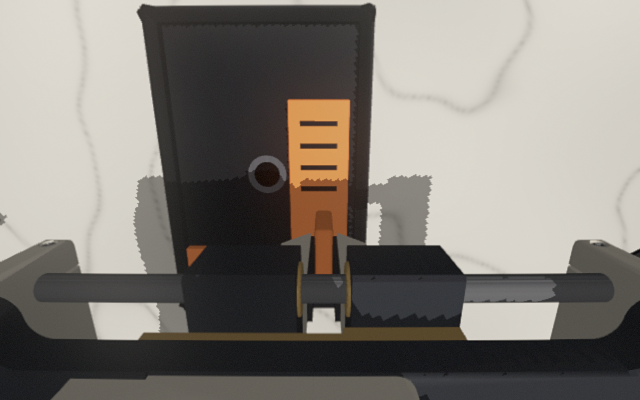

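carry_out(
  targets=[0, 0, 0, 0, 0, 0.0018, -1, 0, 0, 0, 0, 0, 0.0018, -1, 0, 0, 0, 0.0006, 0, 0.0018, -1],
)

```text
time: 7.45
tool_pos: [427.9, -394.2, 18.1]
tool_rot: [[0.0, 0.861, -0.509], [-0.0, -0.509, -0.861], [-1.0, 0.0, 0.0]]
contact_force: [-1.8, 0.5, 5.9]
grip_width: 9.0
```

```bash
python3 -c "
from h import *
note(0,.0006,0,.0018)"
```

```text
cmd [ 427.4 -396.1   17.8 -120.6] meas [ 427.94 -394.19   18.11] yaw -120.62 F [-1.8  0.5  5.9] w 9.0 t 7.45
```

carry_out(
  targets=[0, 0, 0, 0, 0, 0, -0.35, 0, 0, 0, 0, 0, 0, -0.35, 0, 0, 0, 0, 0, 0, -0.35, 0, 0, 0, -0.02, 0, 0, -0.35, 0, 0, 0, -0.08, 0, 0, -0.35],
)

```text
time: 8.07
tool_pos: [425.9, -392.2, 96.7]
tool_rot: [[-0.004, 0.861, -0.509], [0.005, -0.509, -0.861], [-1.0, -0.006, -0.002]]
contact_force: [0.4, -1.4, 0.3]
grip_width: 30.0
```

```bash
python3 -c "
from h import *
note(0,-.08,0,0); goto(490,40,200,-95)"; python3 look.py or6
```

```text
cmd [ 427.4 -396.1   97.8 -120.6] meas [ 425.86 -392.22   96.74] yaw -120.6 F [ 0.4 -1.4  0.3] w 30.0 t 8.075
row wx -0.4469  t -0.1022 -0.1682 -0.4072 m  | dist 452 mm rot 25.6
```

View pics/or6.png

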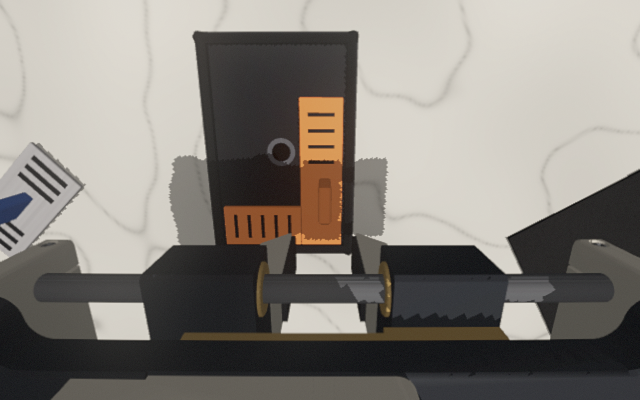

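Orange lies in the tray's near-right corner as planned, elbow near (340,243) and inside the walls. On to green.

carry_out(
  targets=[-0.447, 0, 0, -0.1, -0.168, -0.407, 0, -0.447, 0, 0, -0.1, -0.168, -0.407, 0, -0.447, 0, 0, -0.1, -0.168, -0.407, 0, -0.447, 0, 0, -0.1, -0.168, -0.407, 0, -0.447, 0, 0, -0.1, -0.168, -0.407, 0, -0.447, 0, 0, -0.1, -0.168, -0.407, 0, -0.447, 0, 0, -0.1, -0.168, -0.407, 0, -0.447, 0, 0, -0.1, -0.168, -0.407, 0],
)

```text
time: 9.12
tool_pos: [491.8, 47.2, 200.6]
tool_rot: [[0.005, 0.997, -0.08], [0.001, -0.08, -0.997], [-1.0, 0.005, -0.001]]
contact_force: [0.6, -0.7, 0.1]
grip_width: 45.7
```

```bash
python3 -c "
from h import *
note(-.447,-.1,-.168,-.407); goto(400,406,230,-84)"
```

```text
cmd [490.1  39.8 197.8 -95. ] meas [491.76  47.24 200.58] yaw -94.56 F [ 0.6 -0.7  0.1] w 45.7 t 9.125
row wx -0.1919  t -0.0322 -0.1216 -0.3570 m  | dist 379 mm rot 11.0
```

carry_out(
  targets=[-0.192, 0, 0, -0.032, -0.122, -0.357, 0, -0.192, 0, 0, -0.032, -0.122, -0.357, 0, -0.192, 0, 0, -0.032, -0.122, -0.357, 0, -0.192, 0, 0, -0.032, -0.122, -0.357, 0, -0.192, 0, 0, -0.032, -0.122, -0.357, 0, -0.192, 0, 0, -0.032, -0.122, -0.357, 0, -0.192, 0, 0, -0.032, -0.122, -0.357, 0, -0.192, 0, 0, -0.032, -0.122, -0.357, 0, -0.192, 0, 0, -0.032, -0.122, -0.357, 0],
)

```text
time: 10.25
tool_pos: [401.7, 405.7, 229.7]
tool_rot: [[0.001, 0.995, 0.101], [-0.002, 0.101, -0.995], [-1.0, 0.0, 0.002]]
contact_force: [0.0, 0.4, 0.3]
grip_width: 46.2
```

```bash
python3 -c "
from h import *
note(-.192,-.032,-.122,-.357)"; python3 look.py gr1; python3 lfit.py gr1 green -173.7
```

```text
cmd [399.6 406.  229.8 -84. ] meas [401.65 405.68 229.69] yaw -84.21 F [0.  0.4 0.3] w 46.2 t 10.25
yaw -173.74 [('yl', np.float64(-0.07), 79), ('xl', np.float64(0.57), 63), ('yi', np.float64(-0.6), 47), ('xi', np.float64(-0.35), 37)] {'yl': -372.94, 'xl': -562.63, 'yi': -341.19, 'xi': -529.64, 'xh': -437.13, 'yh': -272.01}
spans x 125.5 (129) y 100.9 (105)
outline centre [461.7056 375.0957] -> grip [474.0151 414.1723]
```

View pics/gr1.png

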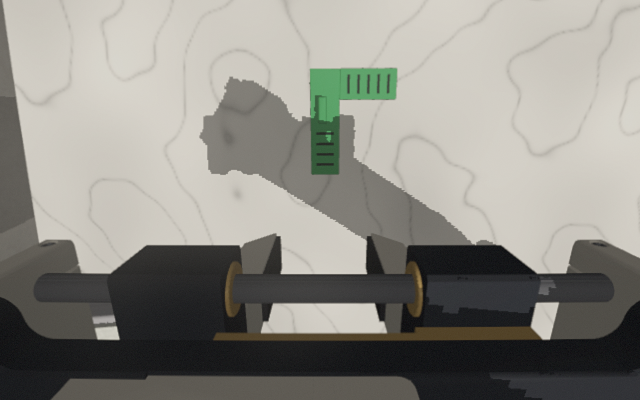

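View pics/gr1_green.png

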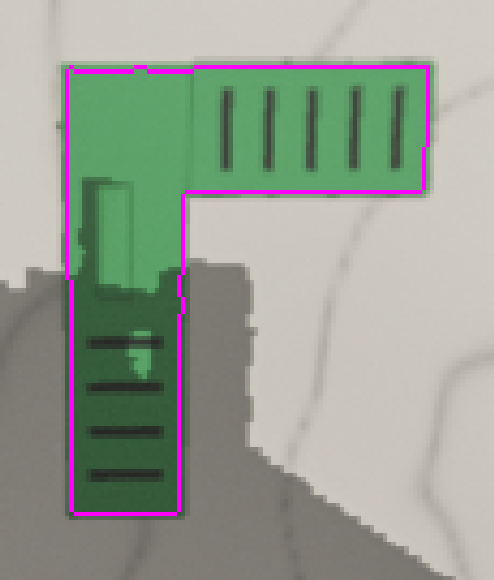

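```bash
python3 -c "
from h import *
goto(420,408,120,-83.8)"
```

```text
row wx -0.0034  t 0.1098 0.0205 0.0002 m  | dist 112 mm rot 0.2
```

carry_out(
  targets=[-0.003, 0, 0, 0.055, 0.01, 0, 0, -0.003, 0, 0, 0.11, 0.02, 0, 0, -0.003, 0, 0, 0.11, 0.02, 0, 0, -0.003, 0, 0, 0.11, 0.02, 0, 0],
)

```text
time: 10.8
tool_pos: [420.7, 410.4, 121.4]
tool_rot: [[0.001, 0.994, 0.106], [0.001, 0.106, -0.994], [-1.0, 0.001, -0.001]]
contact_force: [0.0, -0.0, 1.3]
grip_width: 45.9
```

```bash
python3 -c "
from h import *
note(-.003,.11,.02,0)"; python3 look.py gr2; python3 lfit.py gr2 green -173.7
python3 - <<'E'
from h import *
import pickle
for n in('gr1','gr2'):
    s,p,im=pickle.load(open(n+'.pkl','rb'))
    a=np.radians(-173.8);u=np.array([np.cos(a),np.sin(a)]);v=np.array([-u[1],u[0]]);g=np.array([474,414.2])
    X=[[*(g+sx*15*u+sy*5*v),41] for sx,sy in((-1,-1),(1,-1),(1,1),(-1,1))];P=proj(p,X);print(n,P.round(1).tolist())
    o=im.copy();
    c=P.mean(0).astype(int);o=cv2.convertScaleAbs(o[c[1]-40:c[1]+40,c[0]-50:c[0]+50],alpha=1.6);o=cv2.resize(o,None,fx=6,fy=6,interpolation=cv2.INTER_CUBIC)
    cv2.polylines(o,[((P-c+[50.5,40.5])*6).astype(int).reshape(-1,1,2)],True,(255,0,255),1)
    cv2.imwrite(f'pics/{n}_fin.png',o[:,:,::-1])
E
```

```text
cmd [419.5 408.1 119.8 -83.8] meas [420.68 410.44 121.44] yaw -83.89 F [ 0.  -0.   1.3] w 45.9 t 10.8
yaw -173.73 [('yl', np.float64(0.21), 107), ('xl', np.float64(-0.04), 98), ('yi', np.float64(-0.4), 70), ('xi', np.float64(-0.03), 52)] {'yl': -373.31, 'xl': -562.86, 'yi': -340.16, 'xi': -529.51, 'xh': -437.65, 'yh': -271.41}
spans x 125.2 (129) y 101.9 (105)
outline centre [462.0351 375.0946] -> grip [474.3385 414.1731]
gr1 [[317.1, 96.0], [317.4, 123.7], [326.3, 123.6], [326.1, 95.9]]
gr2 [[319.2, 117.1], [319.4, 154.6], [331.5, 154.6], [331.7, 117.1]]
```

View pics/gr2_fin.png

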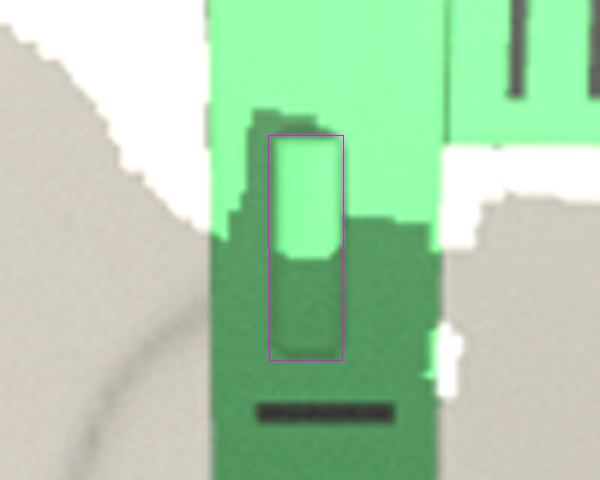

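View pics/gr1_fin.png

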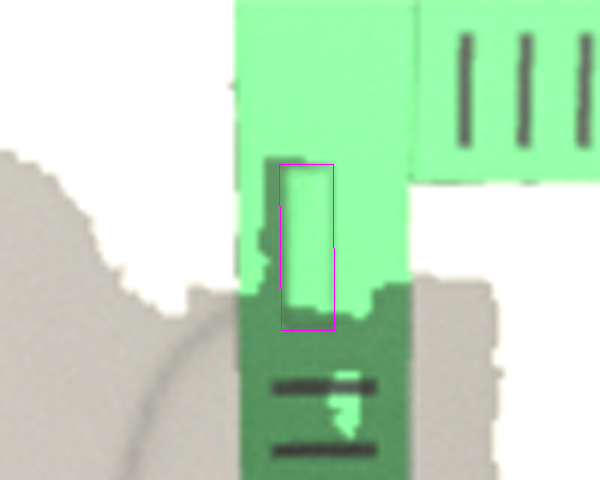

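```bash
python3 -c "
from h import *
goto(474.3,414.0,55,-83.75)"
```

```text
row wx -0.0012  t 0.0648 0.0551 0.0000 m  | dist 85 mm rot 0.1
```

carry_out(
  targets=[-0.001, 0, 0, 0.03, 0.055, 0, 0, -0.001, 0, 0, 0.065, 0.055, 0, 0, -0.001, 0, 0, 0.065, 0.055, 0, 0, -0.001, 0, 0, 0.065, 0.055, 0, 0],
)

```text
time: 11.35
tool_pos: [474.8, 417.8, 57.4]
tool_rot: [[0.002, 0.994, 0.11], [0.003, 0.11, -0.994], [-1.0, 0.002, -0.002]]
contact_force: [0.1, 0.5, -0.1]
grip_width: 46.0
```

```bash
python3 -c "
from h import *
note(-.001,.065,.055,0)"; python3 look.py gr3
```

```text
cmd [474.2 414.   54.8 -83.8] meas [474.85 417.79  57.43] yaw -83.71 F [ 0.1  0.5 -0.1] w 46.0 t 11.35
```

View pics/gr3.png

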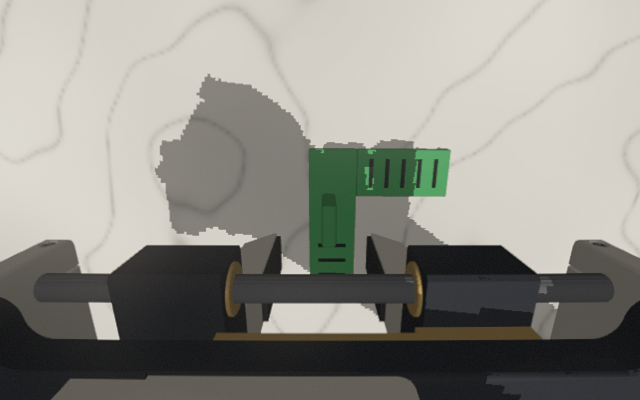

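carry_out(
  targets=[0, 0, 0, 0.02, 0, 0.002, 0, 0, 0, 0, 0.04, 0, 0.003, 0, 0, 0, 0, 0.042, 0, 0.003, 0, 0, 0, 0, 0.042, 0, 0.003, 0],
)

```text
time: 11.9
tool_pos: [474.5, 413.0, 12.2]
tool_rot: [[-0.001, 0.994, 0.109], [-0.001, 0.109, -0.994], [-1.0, -0.001, 0.001]]
contact_force: [-0.6, 0.0, -0.6]
grip_width: 46.0
```

```bash
python3 -c "
from h import *
note(0,.042,0,.003)"
```

```text
cmd [474.5 411.1  12.8 -83.8] meas [474.53 413.01  12.2 ] yaw -83.75 F [-0.6  0.  -0.6] w 46.0 t 11.9
```

carry_out(
  targets=[0, 0, 0, -0.001, 0, -0.0012, 0, 0, 0, 0, -0.001, 0, -0.0012, 0, 0, 0, 0, -0.001, 0, -0.0012, -1, 0, 0, 0, -0.001, 0, -0.0012, -1, 0, 0, 0, -0.001, 0, -0.0012, -1, 0, 0, 0, -0.001, 0, -0.0012, -1],
)

```text
time: 12.65
tool_pos: [474.9, 414.2, 13.8]
tool_rot: [[0.0, 0.994, 0.109], [-0.0, 0.109, -0.994], [-1.0, 0.0, 0.0]]
contact_force: [-0.3, 0.3, 0.1]
grip_width: 10.5
```

```bash
python3 -c "
from targ import *
note(0,-.001,0,-.0012); goto(490,40,140,-95);print(G)"
```

```text
cmd [474.4 412.2  13.8 -83.8] meas [474.92 414.24  13.83] yaw -83.77 F [-0.3  0.3  0.1] w 10.5 t 12.65
row wx 0.1961  t -0.1262 -0.0249 0.3717 m  | dist 393 mm rot -11.2
{'orange': array([ 428.0611, -394.1299]), 'green': array([ 527.5389, -365.8701]), 'grille': array([ 477.8, -380. ])}
```

```bash
python3 -c "
from targ import *
goto(505,0,140,-102)"
```

```text
row wx 0.3183  t -0.1262 -0.0143 0.4131 m  | dist 432 mm rot -18.2
```

carry_out(
  targets=[0, 0, 0, -0.03, 0, 0, -1, 0, 0, 0, -0.08, 0, 0, -1, 0.318, 0, 0, -0.126, -0.014, 0.413, -1, 0.318, 0, 0, -0.126, -0.014, 0.413, -1, 0.318, 0, 0, -0.126, -0.014, 0.413, -1, 0.318, 0, 0, -0.126, -0.014, 0.413, -1, 0.318, 0, 0, -0.126, -0.014, 0.413, -1, 0.318, 0, 0, -0.126, -0.014, 0.413, -1, 0.318, 0, 0, -0.126, -0.014, 0.413, -1, 0.318, 0, 0, -0.126, -0.014, 0.413, -1],
)

```text
time: 13.9
tool_pos: [506.0, -2.4, 140.1]
tool_rot: [[0.001, 0.977, -0.215], [-0.002, -0.215, -0.977], [-1.0, 0.001, 0.002]]
contact_force: [-0.9, 0.2, -0.6]
grip_width: 8.8
```

```bash
python3 -c "
from targ import *
note(.318,-.126,-.014,.413);goto(*G['green'],95,-120.63)"
```

```text
cmd [ 505.3    0.2  139.8 -102. ] meas [506.04  -2.42 140.12] yaw -102.41 F [-0.9  0.2 -0.6] w 8.8 t 13.9
row wx 0.3254  t 0.0448 0.0977 0.3534 m  | dist 369 mm rot -18.6
```

carry_out(
  targets=[0.325, 0, 0, 0.045, 0.098, 0.353, -1, 0.325, 0, 0, 0.045, 0.098, 0.353, -1, 0.325, 0, 0, 0.045, 0.098, 0.353, -1, 0.325, 0, 0, 0.045, 0.098, 0.353, -1, 0.325, 0, 0, 0.045, 0.098, 0.353, -1, 0.325, 0, 0, 0.045, 0.098, 0.353, -1, 0.325, 0, 0, 0.045, 0.098, 0.353, -1, 0.325, 0, 0, 0.045, 0.098, 0.353, -1, 0.325, 0, 0, 0.045, 0.098, 0.353, -1],
)

```text
time: 15.02
tool_pos: [529.5, -360.5, 94.8]
tool_rot: [[0.0, 0.862, -0.506], [0.002, -0.506, -0.862], [-1.0, -0.0, -0.001]]
contact_force: [-0.3, -0.8, 0.7]
grip_width: 9.1
```

```bash
python3 -c "
from targ import *
note(.325,.045,.098,.353)"; python3 look.py gr4
```

```text
cmd [ 527.9 -365.5   94.8 -120.6] meas [ 529.45 -360.53   94.82] yaw -120.41 F [-0.3 -0.8  0.7] w 9.1 t 15.025
```

View pics/gr4.png

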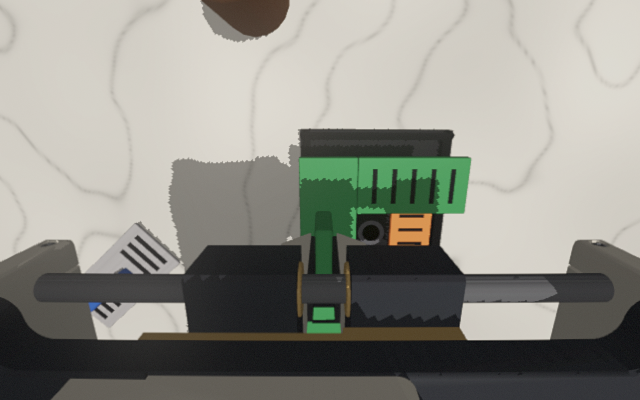

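Run:
```python
from targ import *
import pickle
from lfit import lplate
s,p,im=pickle.load(open('gr4.pkl','rb'))
m,cnt,W=lplate(p,im,'green',z=s['tool_pos'][2]-13.8+6,box=[280,140,490,240])
t=s['tool_pos'][:2];Q=np.c_[(W-t)@s['tool_rot'][:2,1],(W-t)@s['tool_rot'][:2,2]]
w=(Q[:,0]>44)&(Q[:,1]>0)&(Q[:,1]<80);print('top edge (48):',np.median(Q[w,0]),np.degrees(np.polyfit(Q[w,1],Q[w,0],1)[0]))
w=(Q[:,1]<-11)&(Q[:,0]<43)&(Q[:,0]>0);print('yl edge(-15):',np.median(Q[w,1]))
w=(Q[:,1]>86)&(Q[:,0]<43)&(Q[:,0]>20);print('short end(90):',np.median(Q[w,1]))
print(read_state()['tool_pos'],proj(p,[[477.8,-380,5]]))
goto(*G['green'],60,-120.63)
```

```text
top edge (48): 48.131032627728565 0.08815553193273988
yl edge(-15): -14.44086516729662
short end(90): 87.81780741784046
[ 529.4103 -360.8831   95.0032] [[370.3341 232.579 ]]
row wx 0.0004  t 0.0348 -0.0001 0.0005 m  | dist 35 mm rot -0.0
```

carry_out(
  targets=[0, 0, 0, 0.02, 0, 0.001, -1, 0, 0, 0, 0.045, 0, 0.001, -1, 0, 0, 0, 0.05, 0, 0.001, -1, 0, 0, 0, 0.05, 0, 0.001, -1],
)

```text
time: 15.58
tool_pos: [527.5, -363.7, 44.1]
tool_rot: [[-0.001, 0.861, -0.509], [0.001, -0.509, -0.861], [-1.0, -0.001, -0.0]]
contact_force: [0.3, -0.3, -0.9]
grip_width: 8.9
```

```bash
python3 -c "
from targ import *
note(0,.05,0,.001);m=read_state();t=m['tool_pos'];e=np.r_[G['green'],30]-t;print(m['tool_rot'].T@e)"
```

```text
cmd [ 527.4 -366.3   44.8 -120.6] meas [ 527.51 -363.73   44.12] yaw -120.58 F [ 0.3 -0.3 -0.9] w 8.9 t 15.575
[14.1169  1.1282  1.8295]
```

carry_out(
  targets=[0, 0, 0, 0.005, 0.001, 0.0018, -1, 0, 0, 0, 0.01, 0.001, 0.0018, -1, 0, 0, 0, 0.01, 0.001, 0.0018, -1],
)

```text
time: 15.95
tool_pos: [527.5, -366.3, 34.6]
tool_rot: [[-0.0, 0.861, -0.509], [0.0, -0.509, -0.861], [-1.0, -0.0, -0.0]]
contact_force: [-0.1, -0.3, -1.2]
grip_width: 9.3
```

```bash
python3 -c "
from targ import *
note(0,.01,.001,.0018);m=read_state();t=m['tool_pos'];e=np.r_[G['green'],18.8]-t;print(m['tool_rot'].T@e)"; python3 look.py gr5
```

```text
cmd [ 527.3 -368.4   34.8 -120.6] meas [ 527.54 -366.3    34.58] yaw -120.62 F [-0.1 -0.3 -1.2] w 9.3 t 15.95
[15.7826 -0.2158 -0.372 ]
```

View pics/gr5.png

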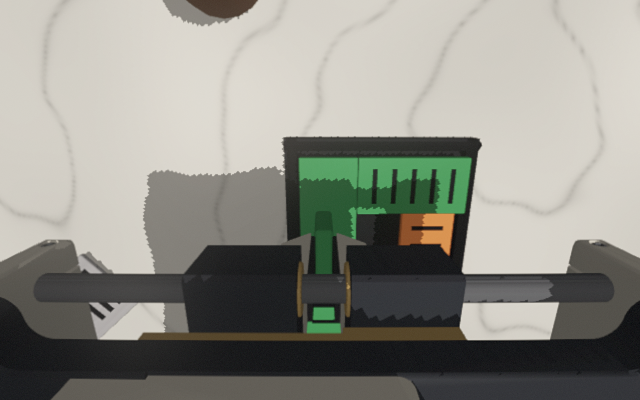

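Run:
```python
from targ import *
import pickle
from lfit import lplate
s,p,im=pickle.load(open('or6.pkl','rb'))
m,cnt,W=lplate(p,im,'orange',z=11,box=[215,85,350,246])
Q=(W-C)@np.c_[ux,uy]
w=(Q[:,0]>40)&(abs(Q[:,1]+35)<12);print('far end x (45.4):',np.median(Q[w,0]))
w=(Q[:,1]<-48)&(Q[:,0]>-20)&(Q[:,0]<40);print('outer y (-52.5):',np.median(Q[w,1]),np.degrees(np.polyfit(Q[w,0],Q[w,1],1)[0]))
w=(Q[:,1]>48)&(Q[:,0]<-55)&(Q[:,0]>-75);print('short end y(52.5)',np.median(Q[w,1]))
print(proj(p,[[477.8,-380,5]]))
s,p,im=pickle.load(open('gr5.pkl','rb'))
m,cnt,W=lplate(p,im,'green',z=s['tool_pos'][2]-13.8+6,box=[280,140,490,240])
Q=(W-C)@np.c_[ux,uy];
w=(Q[:,0]>78)&(abs(Q[:,1])<45);print('green top x (83.6)',np.median(Q[w,0]),np.degrees(np.polyfit(Q[w,1],Q[w,0],1)[0]))
w=(abs(Q[:,0]-47.6)<4)&(Q[:,1]<0);print('green inner x (47.6)',np.median(Q[w,0]),Q[:,1].min(),Q[:,1].max())
m,cnt,W=lplate(p,im,'orange',z=11,box=[380,215,470,260]);Q=(W-C)@np.c_[ux,uy];print('orange in gr5',Q.min(0),Q.max(0))
```

```text
far end x (45.4): 45.26270362419703
outer y (-52.5): -52.70921884755394 0.14307680845884557
short end y(52.5) 52.44502642122982
[[280.6793 151.8696]]
green top x (83.6) 83.96193315980895 -0.6593172336876212
green inner x (47.6) 48.636285932073115 -52.2980157429627 52.80773714606058
orange in gr5 [ 11.0408 -53.1415] [ 41.1681 -14.3898]
```

Orange sits within 0.3 mm of plan (far end x=45.3, side y=-52.7). The green elbow edge hangs over the tray at x=84.0 against the 85 mm wall, so I'll lower it.

carry_out(
  targets=[0, 0, 0, 0.004, 0, 0, -1, 0, 0, 0, 0.008, 0, -0.0003, -1, 0, 0, 0, 0.012, 0, -0.0003, -1, 0, 0, 0, 0.014, 0, -0.0003, -1, 0, 0, 0, 0.015, 0, -0.0003, -1],
)

```text
time: 16.62
tool_pos: [527.9, -366.0, 19.6]
tool_rot: [[-0.0, 0.861, -0.509], [0.0, -0.509, -0.861], [-1.0, -0.0, -0.0]]
contact_force: [-0.9, -0.5, -0.6]
grip_width: 8.6
```

```bash
python3 -c "
from targ import *
note(0,.015,.0,-.0003);m=read_state();t=m['tool_pos'];e=np.r_[G['green'],18.8]-t;print(m['tool_rot'].T@e)"
```

```text
cmd [ 527.5 -368.1   19.8 -120.6] meas [ 527.86 -366.01   19.58] yaw -120.6 F [-0.9 -0.5 -0.6] w 8.6 t 16.625
[ 0.7839 -0.3464  0.0407]
```

carry_out(
  targets=[0, 0, 0, 0.0007, -0.0002, 0, -1, 0, 0, 0, 0.0014, -0.0002, 0, -1, 0, 0, 0, 0.0014, -0.0002, 0, -1],
)

```text
time: 17.0
tool_pos: [527.9, -366.0, 18.8]
tool_rot: [[0.0, 0.861, -0.509], [-0.0, -0.509, -0.861], [-1.0, 0.0, 0.0]]
contact_force: [-1.3, 0.2, 2.1]
grip_width: 8.9
```

```bash
python3 -c "
from targ import *
note(0,.0014,-.0002,0);m=read_state();t=m['tool_pos'];e=np.r_[G['green'],18.8]-t;print(m['tool_rot'].T@e)"
```

```text
cmd [ 527.3 -368.    18.4 -120.6] meas [ 527.9  -366.04   18.81] yaw -120.6 F [-1.3  0.2  2.1] w 8.9 t 17.0
[ 0.0121 -0.3968  0.0333]
```

Green is on the floor (18.8 mm as predicted, 2 N of contact). Release and lift for a look.

carry_out(
  targets=[0, 0, 0, 0, 0, 0, -0.35, 0, 0, 0, 0, 0, 0, -0.35, 0, 0, 0, 0, 0, 0, -0.35, 0, 0, 0, -0.02, 0, 0, -0.35, 0, 0, 0, -0.07, 0, 0, -0.35, 0, 0, 0, -0.13, -0.06, 0, 0, 0, 0, 0, -0.19, -0.11, 0, 0, 0, 0, 0, -0.19, -0.11, 0, 0, 0, 0, 0, -0.19, -0.11, 0, 0],
)

```text
time: 18.12
tool_pos: [433.8, -310.7, 212.8]
tool_rot: [[0.006, 0.86, -0.51], [-0.004, -0.509, -0.86], [-1.0, 0.007, 0.001]]
contact_force: [-0.3, -0.2, 0.4]
grip_width: 46.0
```

```bash
python3 -c "
from targ import *
note(0,-.19,-.11,0)"; python3 look.py tr2
```

```text
cmd [ 432.6 -312.   208.4 -120.6] meas [ 433.75 -310.73  212.81] yaw -120.63 F [-0.3 -0.2  0.4] w 46.0 t 18.125
```

View pics/tr2.png

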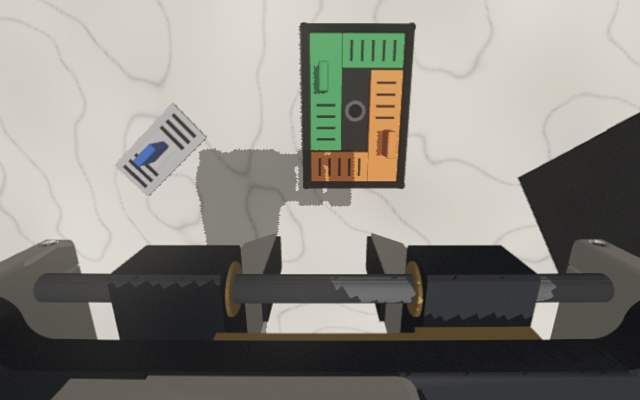

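Both plates lie flat and framing the opening, columns 342–370 and rows 67–152 with the drain at (355,110). The grille is at (160,150). Next I'll measure the opening and the grille.

Run:
```python
from targ import *
import pickle
from lfit import lplate
s,p,im=pickle.load(open('tr2.pkl','rb'))
for col in('orange','green'):
    m,cnt,W=lplate(p,im,col,z=11,box=[290,15,430,195]);Q=(W-C)@np.c_[ux,uy]
    sg=1 if col=='orange' else -1;Q=Q*sg
    f=lambda w,k:round(float(np.median(Q[w,k])),2)
    print(col,'inner y(-16.5)',f((abs(Q[:,1]+16.5)<4)&(Q[:,0]>-35)&(Q[:,0]<35),1),'outer y(-52.5)',f((Q[:,1]<-47)&(Q[:,0]>-20)&(Q[:,0]<40),1),'inner x(-47.6)',f((abs(Q[:,0]+47.6)<4)&(Q[:,1]>0)&(Q[:,1]<40),0),'end x(45.4)',f((Q[:,0]>41)&(Q[:,1]<-24)&(Q[:,1]>-46),0),'end y',f((Q[:,1]>48)&(Q[:,0]<-55)&(Q[:,0]>-75),1))
print(proj(p,[[477.8,-380,5]]))
# grille
hsv=cv2.cvtColor(im,cv2.COLOR_RGB2HSV);V=hsv[...,2].astype(int)
sub=im[95:205,105:215];cv2.imwrite('pics/gl1.png',cv2.resize(cv2.convertScaleAbs(sub,alpha=1.1),None,fx=5,fy=5,interpolation=cv2.INTER_CUBIC)[:,:,::-1])
```

```text
orange inner y(-16.5) -15.25 outer y(-52.5) -53.06 inner x(-47.6) -46.83 end x(45.4) 44.52 end y 52.18
green inner y(-16.5) -17.3 outer y(-52.5) -52.81 inner x(-47.6) -47.62 end x(45.4) 45.64 end y 51.89
[[354.7647 110.688 ]]
```

View pics/gl1.png

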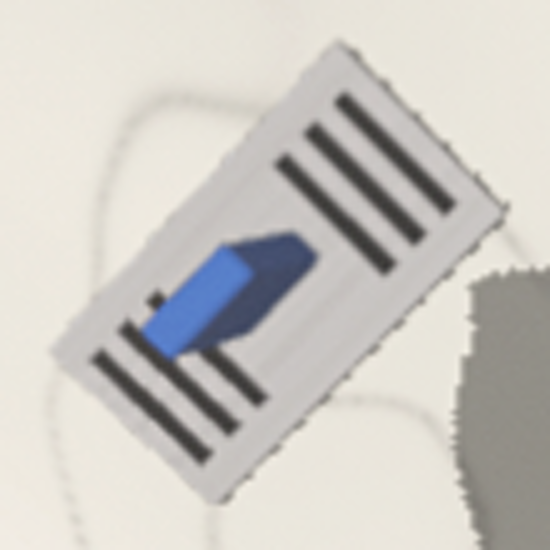

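Run:
```python
from targ import *
import pickle
s,p,im=pickle.load(open('tr2.pkl','rb'))
c=np.array([(340,38),(506,208),(216,502),(50,352)])/5+[104.6,94.6]
W=plane(p,c,9)[:,:2];print(W,'centre',W.mean(0))
l=[(W[0]-W[3]),(W[1]-W[2]),(W[1]-W[0]),(W[2]-W[3])]
for v in l: print(np.linalg.norm(v),np.degrees(np.arctan2(v[1],v[0])))
f=np.array([(224,243),(254,271),(172,358),(139,334)])/5+[104.6,94.6];F=plane(p,f,44)[:,:2];print('fin',F.mean(0),np.linalg.norm(F[0]-F[3]),np.linalg.norm(F[0]-F[1]),np.degrees(np.arctan2(*(F[0]-F[3])[::-1])))
# height by two views: side cam and wrist
sd=cv2.imread('pics/side0.png');cv2.imwrite('pics/side_gl.png',cv2.resize(sd[165:215,325:385],None,fx=10,fy=10,interpolation=cv2.INTER_CUBIC))
```

```text
[[ 594.7999 -201.7109]
 [ 543.1908 -211.9525]
 [ 521.6569 -105.1452]
 [ 572.7867  -93.9865]] centre [ 558.1086 -153.1988]
109.95056798549366 -78.45077691138
108.95646587275456 -78.60118622560942
52.615475871861 -168.77573283466833
52.3332335360805 -167.68868138735544
fin [ 557.8473 -152.8866] 29.883017494748767 8.435999865579289 -78.42614011337557
```

View pics/side_gl.png

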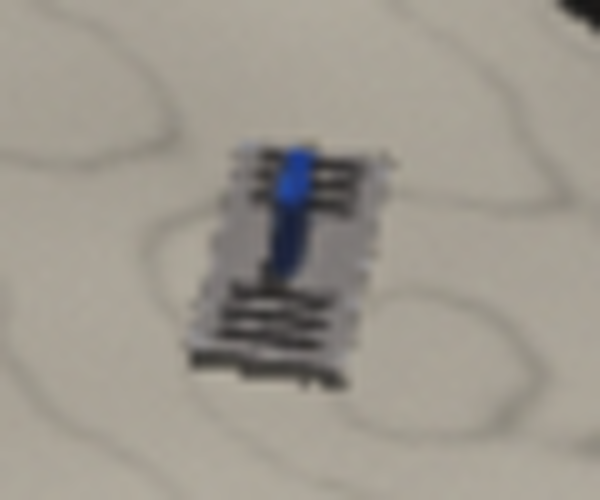

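Run:
```python
from targ import *
import pickle
s,p,im=pickle.load(open('tr2.pkl','rb'))
f=np.array([(224,243),(254,271),(172,358),(139,334)])/5+[104.6,94.6]
print(tri([(p,f.mean(0)),(camera_params('side'),(354.1,182.3))]))
print(read_state()['q'])
a=np.radians(-168.4+90);y=np.array([np.cos(a),np.sin(a)]);g=np.array([558,-153.1]);v=g-45*y
print(y,v);goto(*v,130,-168.4)
```

```text
(array([ 558.3106, -151.7712,   41.8146]), [np.float64(0.06833787663709734), np.float64(0.06833787663719143)])
[ 39.1459  14.4753  -7.5678 105.7841   2.2234  59.5998 -89.9188]
[ 0.2011 -0.9796] [ 548.9515 -109.0191]
row wx 0.8342  t 0.0784 -0.0032 -0.2340 m  | dist 247 mm rot -47.8
```

Run:
```python
from targ import *
goto(567,-197,125,11.6)
```

```text
row wx -2.3074  t 0.0834 0.0571 -0.1674 m  | dist 196 mm rot 132.2
```

carry_out(
  targets=[-2.307, 0, 0, 0, 0.057, -0.167, 0, -2.307, 0, 0, 0, 0.057, -0.167, 0, -2.307, 0, 0, 0, 0.057, -0.167, 0, -2.307, 0, 0, 0, 0.057, -0.167, 0, -2.307, 0, 0, 0, 0.057, -0.167, 0, -2.307, 0, 0, 0, 0.057, -0.167, 0, -2.307, 0, 0, 0.03, 0.057, -0.167, 0, -2.307, 0, 0, 0.083, 0.057, -0.167, 0, -2.307, 0, 0, 0.083, 0.057, -0.167, 0, -2.307, 0, 0, 0.083, 0.057, -0.167, 0],
)

```text
time: 19.42
tool_pos: [566.7, -194.6, 122.9]
tool_rot: [[-0.003, 0.222, 0.975], [0.003, 0.975, -0.222], [-1.0, 0.002, -0.003]]
contact_force: [-0.4, 0.3, -0.8]
grip_width: 45.9
```

Run:
```python
from targ import *
s=read_state();print(s['tool_pos'],np.degrees(np.arctan2(s['tool_rot'][1,2],s['tool_rot'][0,2])),s['q'])
```

```text
[ 566.6631 -194.6393  122.9455] -12.812801222123356 [ 39.4262  29.8881 -30.4212 100.0706  17.7885  55.0958 -10.8213]
```

Run:
```python
from targ import *
c=np.array(cmd());X,Y,Z=axes(c[3]);q=c[:3]+1e3*(.083*X+.057*Y-.167*Z);setcmd([*q,-13.6]);print(cmd())
goto(*q,11.6)
```

```text
[566.7008249008052, -197.32820025996378, 125.429, -13.6]
row wx -0.4398  t 0.0000 0.0000 0.0000 m  | dist 0 mm rot 25.2
```

carry_out(
  targets=[-0.44, 0, 0, 0, 0, 0, 0, -0.44, 0, 0, 0, 0, 0, 0, -0.44, 0, 0, 0, 0, 0, 0, -0.44, 0, 0, 0, 0, 0, 0, -0.44, 0, 0, 0, 0, 0, 0],
)

```text
time: 20.05
tool_pos: [567.2, -195.1, 124.7]
tool_rot: [[-0.001, -0.207, 0.978], [0.001, 0.978, 0.207], [-1.0, 0.001, -0.0]]
contact_force: [-0.5, 0.3, 0.3]
grip_width: 45.7
```

```bash
python3 -c "
from h import *
note(-.44,0,0,0);print(read_state()['q'])"; python3 look.py gl2
```

```text
cmd [ 566.7 -197.3  125.4   11.6] meas [ 567.19 -195.11  124.7 ] yaw 11.95 F [-0.5  0.3  0.3] w 45.7 t 20.05
[ 43.3859  31.0419 -35.9581  99.9171  21.3475  56.0722  11.1485]
```

View pics/gl2.png

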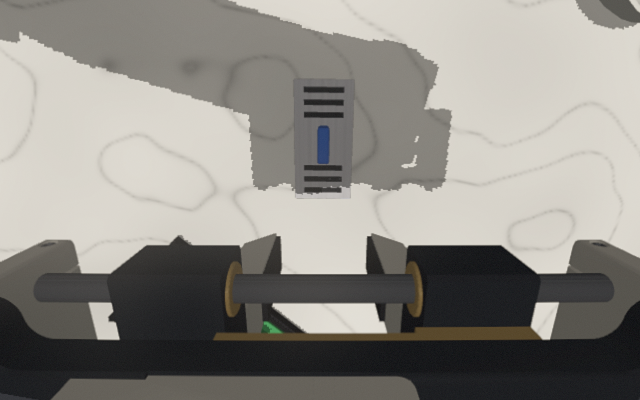

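The fin top is at (323,145), aligned with the pad midline.

Run:
```python
from targ import *
import pickle
s,p,im=pickle.load(open('gl2.pkl','rb'))
hsv=cv2.cvtColor(im,cv2.COLOR_RGB2HSV);m=((hsv[...,0]>100)&(hsv[...,0]<125)&(hsv[...,1]>120)).astype(np.uint8);m[210:]=0
cnt=max(cv2.findContours(m,cv2.RETR_EXTERNAL,cv2.CHAIN_APPROX_NONE)[0],key=cv2.contourArea)
print(cv2.boundingRect(cnt),cv2.minAreaRect(cnt))
r=cv2.boxPoints(cv2.minAreaRect(cnt));W=plane(p,r,44)[:,:2];print(W,W.mean(0))
P=plane(p,[[293.5,79],[354.5,79.5],[350.5,197.5],[295,198]],9)[:,:2];print('rim',P.mean(0),[np.linalg.norm(P[i]-P[i-1]).round(1) for i in range(4)],np.degrees(np.arctan2(*(P[0]-P[3])[::-1])),np.degrees(np.arctan2(*(P[1]-P[2])[::-1])))
cv2.imwrite('pics/gl2c.png',cv2.resize(cv2.convertScaleAbs(im[70:205,270:375],alpha=1.4),None,fx=4.4,fy=4.4,interpolation=cv2.INTER_CUBIC)[:,:,::-1])
```

```text
(318, 126, 11, 37) ((323.0, 144.0), (36.0, 10.0), 90.0)
[[ 551.1829 -136.8897]
 [ 559.0748 -135.2151]
 [ 565.2638 -163.8204]
 [ 557.1264 -165.5478]] [ 558.162  -150.3682]
rim [ 558.6824 -151.5891] [np.float64(108.9), np.float64(53.7), np.float64(108.0), np.float64(54.0)] 101.28275460488416 101.44357494245364
```

View pics/gl2c.png

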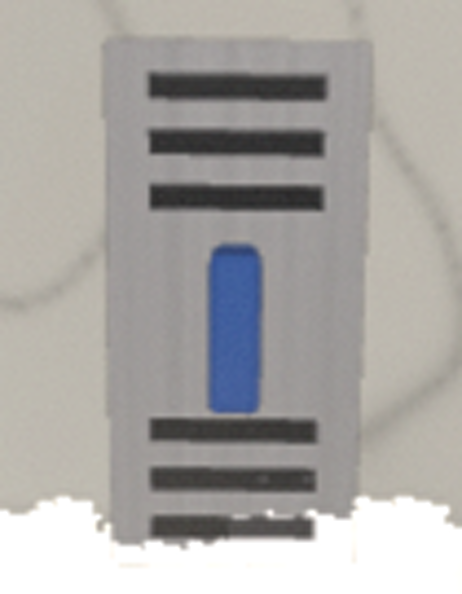

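```bash
python3 -c "
from h import *
goto(558.3,-153,58,11.4)"
```

```text
row wx 0.0037  t 0.0674 0.0451 0.0007 m  | dist 81 mm rot -0.2
```

carry_out(
  targets=[0.004, 0, 0, 0.03, 0.045, 0.0007, 0, 0.004, 0, 0, 0.067, 0.045, 0.0007, 0, 0.004, 0, 0, 0.067, 0.045, 0.0007, 0, 0.004, 0, 0, 0.067, 0.045, 0.0007, 0, 0.004, 0, 0, 0.067, 0.045, 0.0007, 0],
)

```text
time: 20.72
tool_pos: [559.9, -152.0, 60.0]
tool_rot: [[0.003, -0.203, 0.979], [-0.001, 0.979, 0.203], [-1.0, -0.002, 0.002]]
contact_force: [1.4, 0.4, 0.4]
grip_width: 46.0
```

```bash
python3 -c "
from h import *
note(.004,.067,.045,.0007)
m=read_state();print(m['tool_rot'].T@(np.array([558.3,-152.2,14])-m['tool_pos']))"; python3 look.py gl3
```

```text
cmd [ 558.3 -153.1   58.4   11.4] meas [ 559.9  -152.02   60.04] yaw 11.73 F [1.4 0.4 0.4] w 46.0 t 20.725
[46.0319  0.2156 -1.7202]
```

View pics/gl3.png

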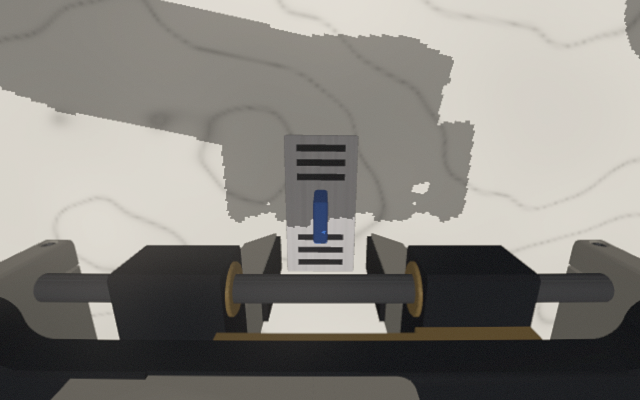

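carry_out(
  targets=[0.004, 0, 0, 0.02, 0, -0.001, 0, 0.004, 0, 0, 0.042, 0, -0.001, 0, 0.004, 0, 0, 0.044, 0, -0.001, 0, 0.004, 0, 0, 0.044, 0, -0.001, 0, 0.004, 0, 0, 0.044, 0, -0.001, 0],
)

```text
time: 21.4
tool_pos: [558.1, -151.2, 14.8]
tool_rot: [[0.001, -0.201, 0.98], [-0.0, 0.98, 0.201], [-1.0, -0.0, 0.001]]
contact_force: [0.1, 0.3, 0.5]
grip_width: 45.6
```

```bash
python3 -c "
from h import *
note(.004,.044,0,-.001)
m=read_state();print(m['tool_rot'].T@(np.array([558.3,-152.2,14])-m['tool_pos']))"
```

```text
cmd [ 557.3 -153.3   14.4   11.2] meas [ 558.09 -151.21   14.81] yaw 11.59 F [0.1 0.3 0.5] w 45.6 t 21.4
[ 0.8135 -1.0105  0.0103]
```

Good to 1 mm. Closing.

carry_out(
  targets=[0, 0, 0, 0, -0.001, 0, -1, 0, 0, 0, 0, -0.001, 0, -1, 0, 0, 0, 0, -0.001, 0, -1, 0, 0, 0, 0, -0.001, 0, -1],
  squeeze=30,
)

```text
time: 21.9
tool_pos: [557.8, -152.4, 14.5]
tool_rot: [[0.0, -0.201, 0.98], [-0.0, 0.98, 0.201], [-1.0, -0.0, 0.0]]
contact_force: [0.2, 0.7, -0.7]
grip_width: 10.8
```

```bash
python3 -c "
from targ import *
note(0,0,-.001,0)
goto(*G['grille'],95,59.37)"
```

```text
cmd [ 557.5 -154.3   14.4   11.2] meas [ 557.75 -152.35   14.53] yaw 11.57 F [ 0.2  0.7 -0.7] w 10.8 t 21.9
row wx -0.8416  t -0.0806 -0.2060 -0.1219 m  | dist 253 mm rot 48.2
```

carry_out(
  targets=[0, 0, 0, -0.03, 0, 0, -1, 0, 0, 0, -0.08, 0, 0, -1, -0.836, 0, 0, -0.08, -0.206, -0.122, -1, -0.836, 0, 0, -0.08, -0.206, -0.122, -1, -0.836, 0, 0, -0.08, -0.206, -0.122, -1, -0.836, 0, 0, -0.08, -0.206, -0.122, -1, -0.836, 0, 0, -0.08, -0.206, -0.122, -1, -0.836, 0, 0, -0.08, -0.206, -0.122, -1, -0.836, 0, 0, -0.08, -0.206, -0.122, -1],
)

```text
time: 23.02
tool_pos: [480.0, -377.3, 94.4]
tool_rot: [[0.0, -0.861, 0.508], [0.001, 0.508, 0.861], [-1.0, 0.0, 0.001]]
contact_force: [0.8, 0.3, -1.8]
grip_width: 9.2
```

```bash
python3 -c "
from targ import *
note(-.836,-.08,-.206,-.122)
m=read_state();print(m['tool_rot'].T@(np.r_[G['grille'],40]-m['tool_pos']))"; python3 look.py gl4
```

```text
cmd [ 477.7 -380.    94.4   59.1] meas [ 479.96 -377.25   94.36] yaw 59.48 F [ 0.8  0.3 -1.8] w 9.2 t 23.025
[54.362   0.4496 -3.5005]
```

View pics/gl4.png

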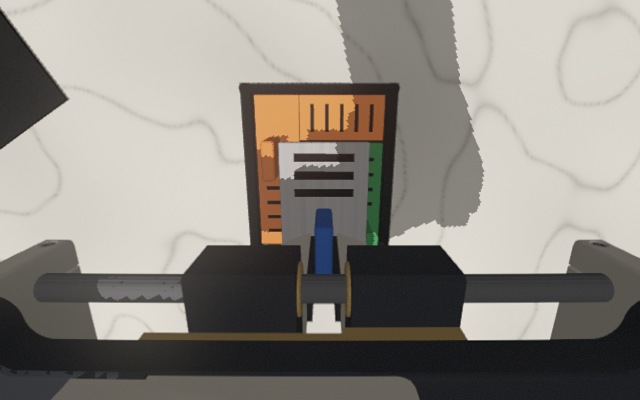

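Run:
```python
from targ import *
import pickle
s,p,im=pickle.load(open('gl4.pkl','rb'))
W=plane(p,[[279,142],[369,142],[324,142],[281,230],[368,230]],s['tool_pos'][2]-14.5+9)[:,:2]
t=s['tool_pos'][:2];print(np.c_[(W-t)@s['tool_rot'][:2,1],(W-t)@s['tool_rot'][:2,2]])
```

```text
[[ 54.9995 -25.6646]
 [ 55.0253  26.8993]
 [ 55.0007   0.6143]
 [ -0.0619 -26.5037]
 [ -0.048   28.498 ]]
```

carry_out(
  targets=[0, 0, 0, 0.025, 0, 0, -1, 0, 0, 0, 0.052, 0, -0.001, -1, 0, 0, 0, 0.055, 0, -0.001, -1, 0, 0, 0, 0.055, 0, -0.001, -1],
)

```text
time: 23.58
tool_pos: [479.8, -378.8, 40.0]
tool_rot: [[0.001, -0.862, 0.507], [-0.0, 0.507, 0.862], [-1.0, -0.0, 0.0]]
contact_force: [0.3, -0.7, -1.2]
grip_width: 9.4
```

```bash
python3 -c "
from targ import *
note(0,.055,0,-.001)
m=read_state();print(m['tool_rot'].T@(np.r_[G['grille'],20.5]-m['tool_pos']))"; python3 look.py gl5
```

```text
cmd [ 477.2 -380.9   39.4   59.1] meas [ 479.83 -378.8    40.01] yaw 59.53 F [ 0.3 -0.7 -1.2] w 9.4 t 23.575
[19.5056  1.1546 -2.0717]
```

View pics/gl5.png

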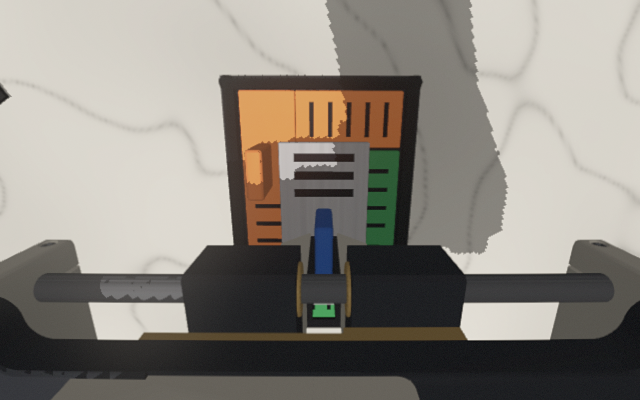

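carry_out(
  targets=[0, 0, 0, 0.005, 0.0009, -0.0018, -1, 0, 0, 0, 0.011, 0.0009, -0.0018, -1, 0, 0, 0, 0.011, 0.0009, -0.0018, -1],
)

```text
time: 24.0
tool_pos: [476.8, -380.5, 27.9]
tool_rot: [[-0.001, -0.861, 0.508], [0.0, 0.508, 0.861], [-1.0, 0.001, -0.0]]
contact_force: [-0.8, 0.3, -2.2]
grip_width: 9.2
```

```bash
python3 -c "
from targ import *
note(0,.011,.0009,-.0018)
m=read_state();print(m['tool_rot'].T@(np.r_[G['grille'],20.5]-m['tool_pos']))"
```

```text
cmd [ 475.5 -381.9   28.4   59.1] meas [ 476.77 -380.49   27.94] yaw 59.45 F [-0.8  0.3 -2.2] w 9.2 t 24.0
[ 7.4393 -0.6473  0.9492]
```

carry_out(
  targets=[0, 0, 0, 0.002, -0.0008, 0.0013, -1, 0, 0, 0, 0.004, -0.0008, 0.0013, -1, 0, 0, 0, 0.006, -0.0008, 0.0013, -1, 0, 0, 0, 0.007, -0.0008, 0.0013, -1],
)

```text
time: 24.5
tool_pos: [478.6, -379.8, 21.2]
tool_rot: [[-0.0, -0.861, 0.508], [0.0, 0.508, 0.861], [-1.0, 0.0, 0.0]]
contact_force: [-0.2, -0.5, -1.5]
grip_width: 8.9
```

```bash
python3 -c "
from targ import *
note(0,.007,-.0008,.0013)
m=read_state();print(m['tool_rot'].T@(np.r_[G['grille'],20.5]-m['tool_pos']))"
```

```text
cmd [ 476.8 -381.2   21.4   59.1] meas [ 478.56 -379.77   21.22] yaw 59.47 F [-0.2 -0.5 -1.5] w 8.9 t 24.5
[ 0.7236  0.5409 -0.5864]
```

Inside the opening with no contact yet, so I'll lower the last millimetre.

carry_out(
  targets=[0, 0, 0, 0.0006, 0, 0, -1, 0, 0, 0, 0.0012, 0, 0, -1, 0, 0, 0, 0.0012, 0, 0, -1],
)

```text
time: 24.88
tool_pos: [478.7, -379.8, 20.6]
tool_rot: [[-0.0, -0.861, 0.508], [-0.0, 0.508, 0.861], [-1.0, -0.0, -0.0]]
contact_force: [-0.1, 0.6, 2.1]
grip_width: 9.4
```

```bash
python3 -c "
from targ import *
note(0,.0012,0,0)"
```

```text
cmd [ 476.8 -381.2   20.2   59.1] meas [ 478.71 -379.82   20.56] yaw 59.48 F [-0.1  0.6  2.1] w 9.4 t 24.875
```

carry_out(
  targets=[0, 0, 0, 0, 0, 0, -0.45, 0, 0, 0, 0, 0, 0, -0.45, 0, 0, 0, 0, 0, 0, -0.45, 0, 0, 0, -0.02, 0, 0, -0.45, 0, 0, 0, -0.07, 0, 0, -0.45, 0, 0, 0, -0.13, -0.03, 0, -0.4, 0, 0, 0, -0.16, -0.06, 0, -0.4, 0, 0, 0, -0.16, -0.06, 0, -0.4, 0, 0, 0, -0.16, -0.06, 0, -0.4],
)

```text
time: 26.0
tool_pos: [529.7, -409.7, 180.2]
tool_rot: [[-0.001, -0.862, 0.508], [0.0, 0.508, 0.862], [-1.0, 0.001, -0.0]]
contact_force: [0.4, -0.4, -0.4]
grip_width: 27.3
```

```bash
python3 -c "
from targ import *
note(0,-.16,-.06,0)
for n in('scene','side'): cv2.imwrite(f'pics/{n}9.png',snapshot(n)[:,:,::-1])
s=cv2.imread('pics/side9.png');cv2.imwrite('pics/side9c.png',cv2.resize(s[120:200,350:450],None,fx=6,fy=6,interpolation=cv2.INTER_CUBIC))
"; python3 look.py fin1
```

```text
cmd [ 528.3 -412.1  180.2   59.1] meas [ 529.68 -409.72  180.21] yaw 59.5 F [ 0.4 -0.4 -0.4] w 27.3 t 26.0
```

View pics/fin1.png

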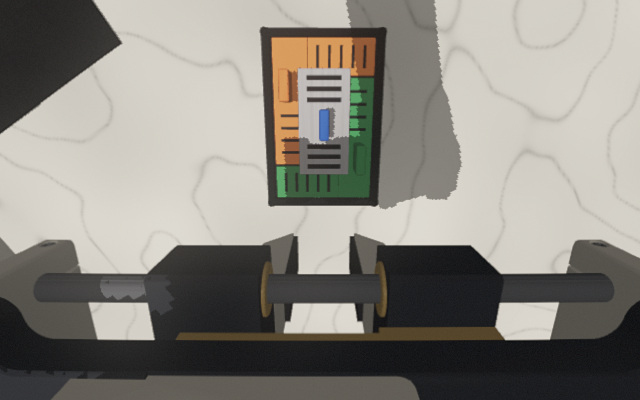

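View pics/side9c.png

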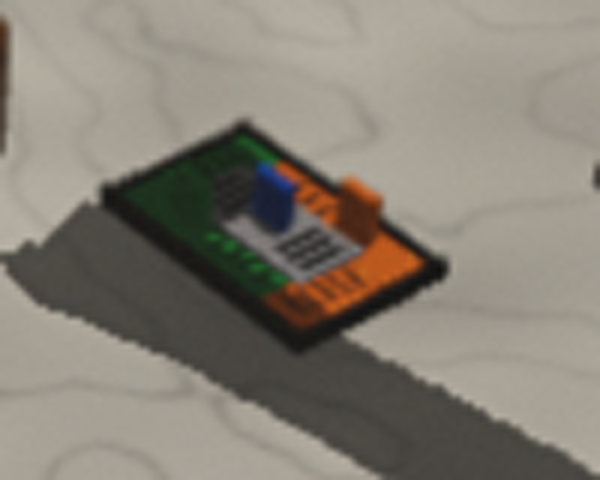

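View pics/scene9.png

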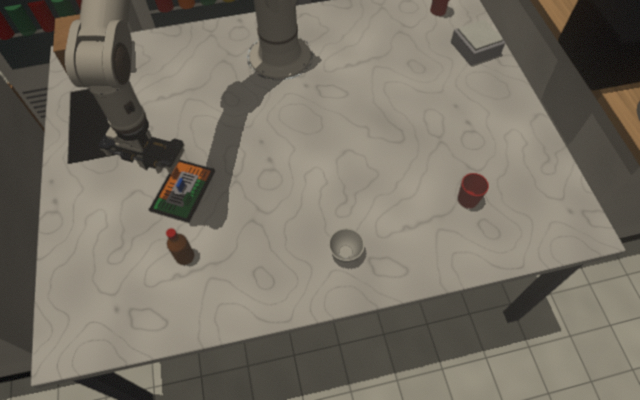

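Run:
```python
from targ import *
import pickle
s,p,im=pickle.load(open('fin1.pkl','rb'))
P=plane(p,[[298,68.5],[350,68.5],[349,174.5],[299.5,174.5]],15)[:,:2];Q=(P-C)@np.c_[ux,uy];print('rim in tray',Q,Q.mean(0))
# fin top centre: wrist and side
w=np.array([323.5,124.5]);sd=np.array([276,180])/6+[350-.4,120-.4]
print(tri([(p,w),(camera_params('side'),sd)]),proj(p,[[*C,50]]),proj(camera_params('side'),[[*C,50]]),sd)
cv2.imwrite('pics/fin1c.png',cv2.resize(im[20:210,255:395],None,fx=3.1,fy=3.1,interpolation=cv2.INTER_CUBIC)[:,:,::-1])
```

```text
rim in tray [[-53.6665 -25.2282]
 [-53.8085  27.5403]
 [ 55.7447  29.1938]
 [ 55.8929 -25.6167]] [1.0407 1.4723]
(array([ 478.6834, -379.376 ,   46.9397]), [np.float64(0.305175126330851), np.float64(0.3051751263309392)]) [[322.6766 124.4349]] [[396.0464 148.9149]] [395.6 149.6]
```

View pics/fin1c.png

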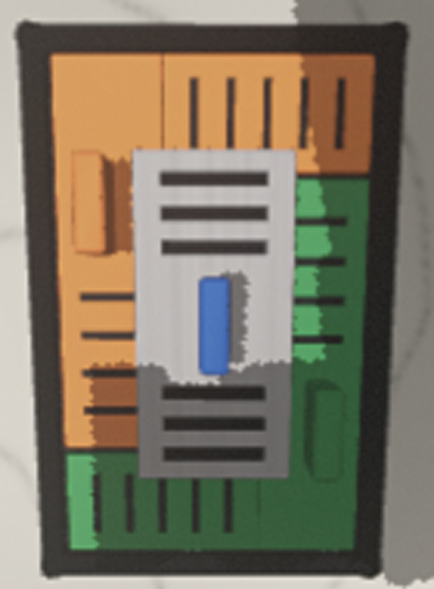

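```bash
python3 -c "
from plant import *
print(read_state()['time'],read_state()['contact_force']);print(close_job())"
```

```text
26.15 [ 0.65479502  0.04058157 -0.34559767]
the job is handed in; nothing more can be done
None
```

The drip tray is back together and handed in at 26.2 s. The orange plate lies in the tray's -x,-y corner and the green one in the +x,+y corner. The grille went in last, with its plug in the opening and its rim on both plates. I lowered each part until it touched (2–6 N) before letting go.

**Last checks**
- **Position:** the plate edges came out within about 1.3 mm of plan. The grille rim is centred to about 1–1.5 mm and square to the tray, and it looks flat in the wrist and side views.
- **Seated height:** the gripper stopped at 20.6 mm where I expected 20.5 mm, so the grille is fully down.
- **Bystanders:** the bowl, cup and bottle look unmoved in the scene view; I did not measure this. The arm is clear of everything.

**Checks that disagreed**
- **Fin height:** two-view triangulation put the grille's fin top at 46.9 mm instead of 50 mm. The same method read about 2 mm low before the grasp (41.8 instead of 44 mm). I put it down to calibration offset and the few pixels the fin covers in the side view.
- **Arm position:** the arm settled up to 5 mm off its commanded position several times. I corrected this from its measured pose before each grasp and set-down.

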